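# Show the foot of a glazed jar to the inspection camera

### The arm

A 7-joint arm with a two-finger parallel gripper is mounted at the origin on the work surface. World frame = base frame: x ahead of the robot, y to its left, z up, the work surface at z = 0. Lengths are in m, angles in rad, forces in N, time in s.
With the tool pointing down it reaches from about 0.425 to 0.825 m from the base axis. Payload 3.6 kg.
Tool frame: the origin (TCP) lies midway between the tips of the shut fingers; the grasp point (between the pads) lies 19 mm behind it; z points along the fingers, y is the direction in which the jaws open and shut (so a half turn about z gives the same grasp; the last joint's range is limited). The gripper opens to 93 mm and grips with 3 to 60 N. Pads are 15 mm wide; open, the fingers measure 128 mm over their backs; the gripper's body (75 mm by 188 mm) begins 65 mm behind the grasp point.
Start: joints at [-1.212, 0.615, -0.013, 1.423, 0.008, 1.103, -0.04], TCP at [0.244, 0.602, 0.219] pointing down, gripper open.
Joint ranges: [-3.12, 3.12], [-0.3, 2.06], [-1.34, 1.32], [0.26, 2.42], [-1.36, 4.5], [0.01, 1.98], [-2.84, 2.84]. Speed limits (rad/s): [2.79, 2.79, 3.14, 3.14, 3.14, 3.14, 3.14].

### API

Orientations are given as a 3x3 rotation matrix whose columns are the frame's x, y, z axes.
In Python, from bench import bot gives the robot as it stands.
- The arm moves only by the tool send_rows, never from a script. Its argument "rows" is text: rows parted by semicolons, each of 6 numbers parted by spaces: the shift along the tool's x, y, z in m, then the turn, a rotation vector about the tool's x, y, z in degrees. In form: dx dy dz rx ry rz; .... A call has 1 to 12 rows; each row shifts and turns the commanded pose from where the row before left it, along the tool's axes as they then stand; what a row does not reach is not made up. A row lasts 1/8 s, in which the tool goes at most 62.5 mm and 10.7 degrees, less where a joint would pass 70% of its speed; a pose out of reach is approached as far as the arm can. A call with a gripper value outside its range is refused whole. "gripper" is the finger opening in m, from 0 to 0.093, set as the call begins (left out, the last holds). The fingers move at their own pace and stop on an object; "newtons" is the grip in N (left out, the last holds). Time passes only in rows, so rows that do not move let the fingers close. It gives the time, the measured TCP pose, the force and the opening at its end, in the units of the state.
- bot.get_state(): the state, without advancing time (a new reading comes with each control period).
- bot.grab_frame(name): name is "scene" or "top" or "wrist"; returns a dict with "frame" (420x560x3 uint8, red, green, blue), "fov_y" (degrees; the focal length in pixels is half the picture's height over the tangent of half this angle, whatever the lens; pixels are square), "cx", "cy" (the principal point, pixels), "origin" and "rotation" of the camera in the world; the wrist camera has in their place "tool_from_camera" (4x4, takes a point from camera to tool coordinates, whose origin is the TCP and whose axes are the flange's). Camera axes: x right, y up, looking along -z (the intrinsics and any distortion apply to the point x, -y, -z); pixel columns grow to the right and rows downward; lengths in m; the calibration is good to about 2 mm. The wrist camera is an equidistant fisheye: a pixel r from the principal point sees the ray r / f radians off the axis. A picture is of the moment at which its call begins: read the wrist's pose just before it. There is no depth.
- bot.job_done(): hands the job in, once; it reports no verdict.
The state is a dict: "time": time; "qpos": joint angles; "joint_velocities": joint speeds; "tau": joint torques, N m; "eef_pos": TCP position; "tcp_rot": TCP orientation; "ft_force": force on the tool from outside, world axes, zero at the start; "ft_torque": the same for the moment, N m; "gripper_width": opening from 0.0 (shut) to 1.0 (fully open).
Only numpy, scipy, OpenCV 4.12 (cv2) and the standard library are available. Lean on these libraries where they do the work, as an engineer would, in place of code of your own. Each camera call takes 0.05 s, during which the arm holds its last target.

### The job

Before the blue jar goes into the kiln its foot has to be checked for glaze: take off its lid and set it down gently, level and knob up, on the empty stilt on the kiln shelf. Then pick the jar up and show its foot to the inspection camera: foot square to the lens, centred on the lens axis, 15 cm in front of the lens. Finish while holding the jar still there, in the air; leave the other pieces where they are and do not touch the camera.

Things in the scene. Friction and masses are not known exactly. Their poses are not given: they have to be found in the camera images.
- ware_board: Plywood ware board, 120 x 340 x 20 mm, fixed, lying on the table left or right of the middle. Origin: centre of its underside; its y axis runs along its length, z up. The jar and two other pots stand on its top (20 mm above the table) in a row along its y axis, about 115 mm apart.
- jar_mid (a point): Blue straight-sided jar with a bare terracotta-coloured foot and rim, round, 62 mm in outer diameter, 70 mm high, wall 3.5 mm, about 0.14 kg, standing on the ware board with its lid on. This point: on its axis, half-way up (35 mm above the foot). z axis: towards the mouth.
- jar_foot (a point): Centre of the flat underside (foot) of the blue jar; z axis along the jar's axis towards the mouth.
- lid_knob (a point): Blue lid of the jar, about 60 g: disc 62 mm in diameter, 6 mm thick, with a round knob on top, 20 mm in diameter and 28 mm tall; under the disc a ring-shaped flange, 51 mm outer and 46 mm inner diameter, 9 mm deep, which hangs loosely in the jar's mouth. This point: centre of the knob, 14 mm above the disc's top; z axis up through the knob.
- lid_under (a point): Centre of the underside of the same blue lid's disc, inside the flange (20 mm below the knob's centre; the flange's lower edge is 9 mm lower still); z axis up through the knob.
- kiln_shelf: Kiln shelf, a dark grey slab 140 x 250 x 15 mm on four props, fixed; its top is 55 mm above the table. Origin: on the table under its centre; its y axis runs along its length. Two stilts stand on it, 120 mm apart along its y axis.
- stilt_free_top (a point): Empty three-armed cream ceramic stilt, fixed on the kiln shelf (either end): three upright pins, 3.6 mm thick, on a circle of 30 mm diameter, tips 25 mm above the shelf. This point: midway between the three tips, at tip height, where the centre of the underside of the lid's disc comes to rest with the flange hanging round the pins (6 mm play all round).
- lens (a point): Inspection camera: grey camera with black lens and white ring light (72 mm across) on a mini tripod, fixed, beyond the middle of the table. This point: centre of the lens's front, about 118 mm above the table. z axis: the lens axis, pointing out of the lens; it looks up 55 degrees above level (35 degrees from vertical), back towards the robot's side, turned up to 0.35 rad left or right.
- view_point (a point): Point in the air on the lens axis, 150 mm in front of the lens, about 240 mm above the table, where the centre of the jar's foot belongs. z axis: the lens axis pointing out of the lens; the jar's own z axis (foot to mouth) must lie along it.
- tumbler: Ochre tumbler on the ware board, 66 mm across the rim, 85 mm high. Origin: centre of its underside. Leave alone.
- bowl: Green small bowl on the ware board, 84 mm across, 45 mm high. Origin: centre of its underside. Leave alone.
- cream_lid: Cream lid of the same shape as the blue one, on the other stilt. Origin: centre of the flange's lower edge. Leave alone.
- glaze_pot: White glaze pot with orange cap, 49 mm across, 59 mm high, on the table beside the camera. Origin: centre of its underside. Leave alone.
- sprayer: Green spray bottle with grey head, 74 mm across, 178 mm high. Origin: centre of its underside. Leave alone.
- water_bowl: Black bowl, 110 mm across, 60 mm high. Origin: centre of its underside. Leave alone.
- brush: Glaze brush with wooden handle, 190 mm long, 12 mm high, lying on the table in the middle, handle towards the robot. Origin: on the table under the handle, about 100 mm from its rear end. Leave alone.
- camera: Mini tripod of the inspection camera with all it carries; feet on a circle of 140 mm diameter. Origin: on the table under the tripod's centre. Not to be touched.
Mind the look-alikes: they are no part of the job. What is shaped like the part that bears lid_knob but turquoise is not meant.

How it is judged:
By the outcome, as a careful person would: the job done as asked, in the order asked, and still so for the second after the job is handed in, while the arm keeps its last pose, push and grip.
It also fails if it takes over 61 s, if anything falls off the work surface, if the arm or the gripper's body presses on something with over 40 N, if the wrist force passes 120 N, or if a joint passes its speed limit or range.

## Working session

There is one attempt and no reset: what is moved stays moved. The work goes in short steps, Python scripts to look and compute and a tool call to move; the robot and the scene stay as the last step left them, time stands still between calls to the robot, and variables do not carry over. Pictures are saved under pics/ and viewed, and the job is handed in when it is done.

Besides the shell and the picture viewer there is one more tool, called after "Emit:" as name(argument=value, ...) on one line, values as JSON. send_rows: Moves the arm, as the interface text tells. Its arguments: {"type":"object","properties":{"rows":{"type":"string"},"gripper":{"type":"number"},"newtons":{"type":"number"}},"required":["rows"]}

```bash
ls; mkdir -p pics
python3 - <<'E'
from bench import bot
import cv2
s=bot.get_state(); print(s)
for n in ["scene","top","wrist"]:
    f=bot.grab_frame(n)
    cv2.imwrite(f"pics/{n}0.png",f["frame"][:,:,::-1])
    print(n,{k:v for k,v in f.items() if k!="frame"})
E
```

```text
pics
{'time': 0.0, 'qpos': array([-1.21250863,  0.61590915, -0.01260536,  1.42487307,  0.008097  ,
        1.10339474, -0.04036835]), 'joint_velocities': array([-0.00036372,  0.00102577, -0.00137077, -0.00013438,  0.00040338,
       -0.00108878,  0.00061758]), 'tau': array([-3.33500293e-05, -4.58925533e+01,  2.09066835e-01, -1.65740883e+01,
       -6.10648259e-02,  2.04713474e-02,  2.44334387e-04]), 'eef_pos': array([0.24368822, 0.60174723, 0.2174963 ]), 'tcp_rot': array([[-9.26911053e-01,  3.75279981e-01, -9.14250446e-04],
       [ 3.75281092e-01,  9.26908041e-01, -2.36349590e-03],
       [-3.95466072e-05, -2.53385138e-03, -9.99996789e-01]]), 'ft_force': array([-0.30350231,  0.18931868, -0.19949311]), 'ft_torque': array([ 0.02939344, -0.00214371,  0.03821639]), 'gripper_width': 0.9968232588948981}
scene {'fov_y': 45.9520501090482, 'cx': 270.3293793751169, 'cy': 202.41730647889878, 'origin': array([ 0.93923297, -0.57006974,  1.00296475]), 'rotation': array([[ 0.85062602, -0.41089766,  0.32802207],
       [ 0.52563853,  0.67862412, -0.51300433],
       [-0.01181141,  0.60879588,  0.79323898]])}
top {'fov_y': 57.07906749873212, 'cx': 279.8799199914188, 'cy': 207.9463516747948, 'origin': array([ 0.45302901, -0.02527761,  1.22537345]), 'rotation': array([[-0.02704048,  0.99347582, -0.11079083],
       [-0.9989926 , -0.03082732, -0.03261063],
       [-0.03581326,  0.10979741,  0.99330858]])}
wrist {'fov_y': 65.70646984690485, 'cx': 280.7399080999245, 'cy': 210.87288274113712, 'tool_from_camera': array([[-7.18953644e-04,  9.64791978e-01,  2.63013161e-01,
         7.20417879e-02],
       [ 9.99999699e-01,  7.70508071e-04, -9.28720782e-05,
         1.02643895e-03],
       [-2.92255999e-04,  2.63013015e-01, -9.64792241e-01,
        -1.65915183e-01],
       [ 0.00000000e+00,  0.00000000e+00,  0.00000000e+00,
         1.00000000e+00]])}
```

View pics/scene0.png

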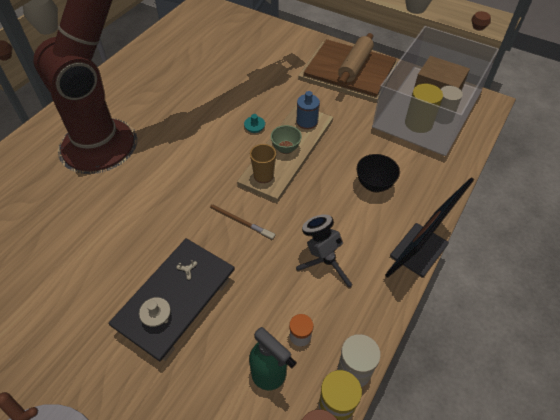

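View pics/top0.png

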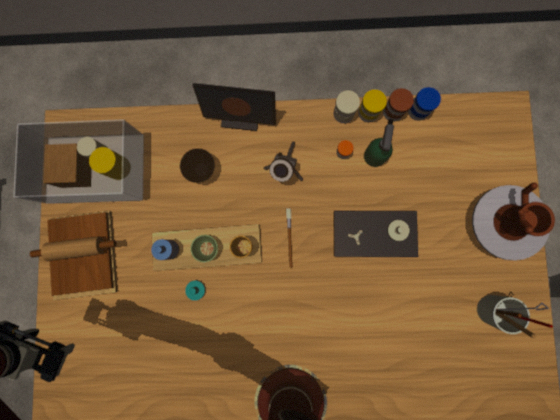

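View pics/wrist0.png

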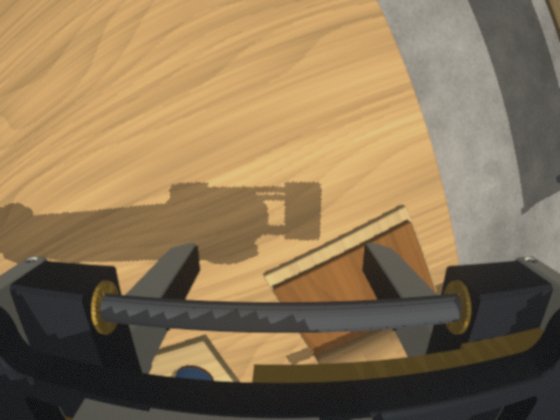

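```bash
cat > h.py <<'E'
import numpy as np, cv2
from bench import bot
from scipy.optimize import least_squares
def grab(n,save=None):
    s=bot.get_state(); f=bot.grab_frame(n); f["name"]=n
    f["f"]=210/np.tan(np.radians(f["fov_y"]/2))
    if n=="wrist":
        T=np.array(f["tool_from_camera"]); R=s["tcp_rot"]
        f["rotation"]=R@T[:3,:3]; f["origin"]=s["eef_pos"]+R@T[:3,3]
    if save: cv2.imwrite(f"pics/{save}.png",f["frame"][:,:,::-1])
    return f
def proj(f,P):
    p=(np.atleast_2d(P)-f["origin"])@f["rotation"]; x,y,z=p[:,0],-p[:,1],-p[:,2]
    if f["name"]=="wrist":
        r=np.hypot(x,y); th=np.arctan2(r,z); k=f["f"]*th/np.maximum(r,1e-12)
        return np.c_[f["cx"]+k*x,f["cy"]+k*y]
    return np.c_[f["cx"]+f["f"]*x/z,f["cy"]+f["f"]*y/z]
def ray(f,uv):
    a=(uv[0]-f["cx"])/f["f"]; b=(uv[1]-f["cy"])/f["f"]
    if f["name"]=="wrist":
        t=np.hypot(a,b); k=np.sin(t)/max(t,1e-12); d=np.array([a*k,-b*k,-np.cos(t)])
    else: d=np.array([a,-b,-1.])
    d=f["rotation"]@d; return d/np.linalg.norm(d)
def onz(f,uv,z):
    d=ray(f,uv); return f["origin"]+d*(z-f["origin"][2])/d[2]
def tri(obs):
    A=np.zeros((3,3));b=np.zeros(3);L=[]
    for f,uv in obs:
        d=ray(f,uv);M=np.eye(3)-np.outer(d,d);A+=M;b+=M@f["origin"];L.append((M,f["origin"]))
    X=np.linalg.solve(A,b); return X,[round(1000*float(np.linalg.norm(M@(X-o))),1) for M,o in L]
def crop(f,u0,v0,u1,v1,k,name):
    c=cv2.resize(f["frame"][v0:v1,u0:u1],None,fx=k,fy=k,interpolation=cv2.INTER_CUBIC)
    for i in range(0,u1-u0,10): cv2.putText(c,str(u0+i) if i%20==0 else "|",(i*k,8),0,.3,(255,255,0),1)
    for i in range(0,v1-v0,10): cv2.putText(c,str(v0+i) if i%20==0 else "-",(0,i*k+4),0,.3,(255,255,0),1)
    cv2.imwrite(f"pics/{name}.png",c[:,:,::-1])
E
python3 - <<'E'
from h import *
import pickle
s=grab("scene");t=grab("top"); pickle.dump((s,t),open("st0.pkl","wb"))
crop(s,230,80,340,195,6,"s_board"); crop(t,140,215,270,280,6,"t_board")
crop(s,110,235,240,355,5,"s_shelf"); crop(t,325,200,425,265,7,"t_shelf")
crop(s,285,200,365,290,6,"s_cam"); crop(t,255,135,315,195,8,"t_cam")
E
```

```text
(no output)
```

View pics/s_board.png

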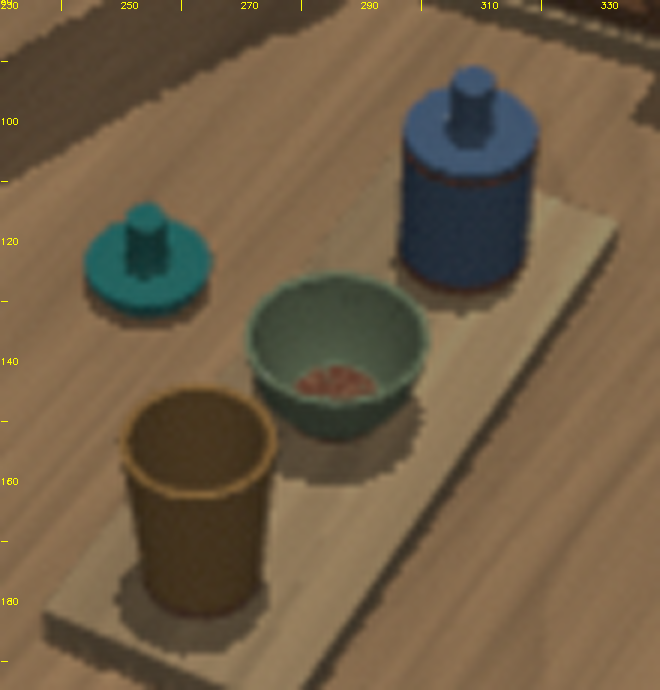

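View pics/t_board.png

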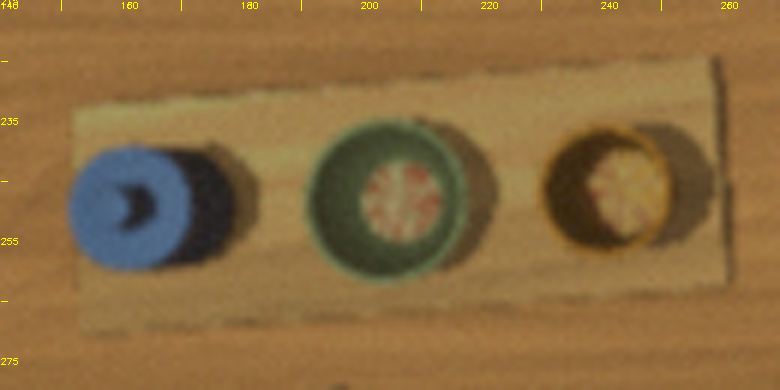

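View pics/s_shelf.png

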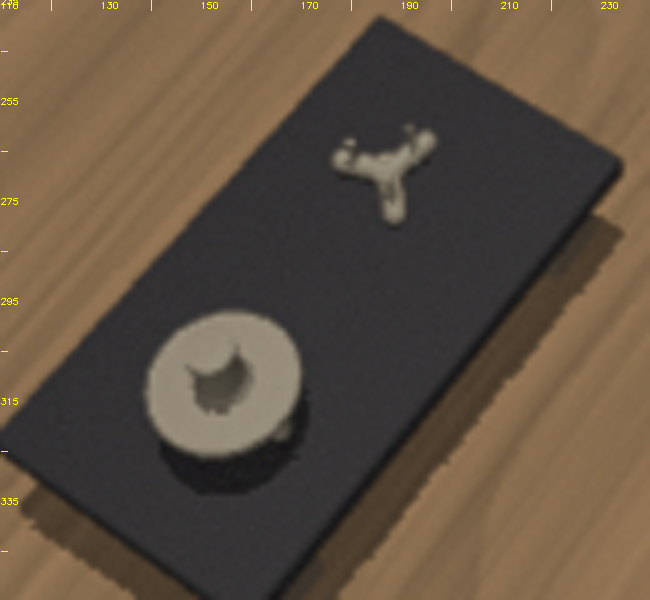

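View pics/t_shelf.png

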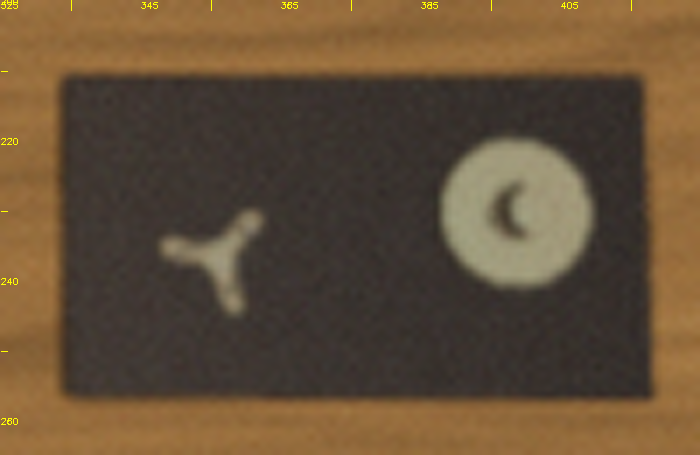

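View pics/s_cam.png

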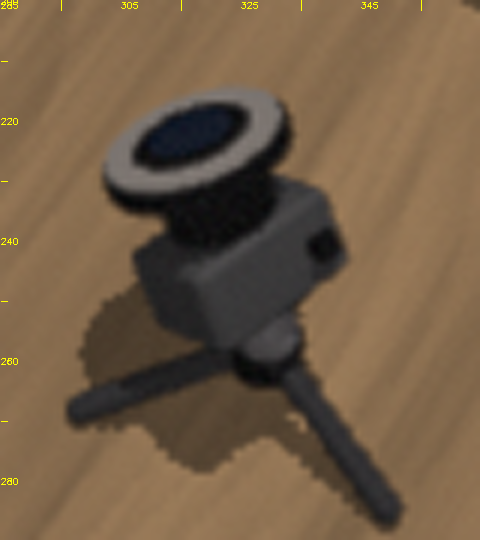

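View pics/t_cam.png

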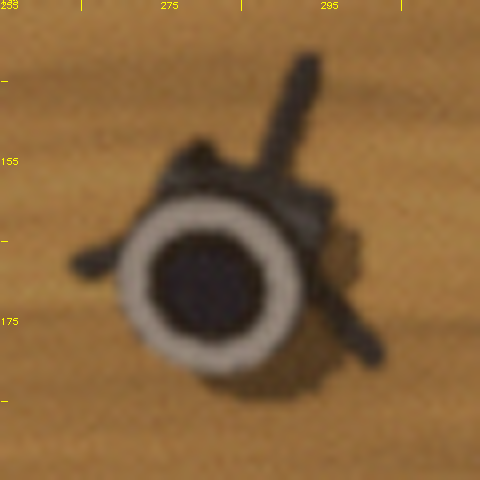

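Run:
```python
from h import *
import pickle
s,t=pickle.load(open("st0.pkl","rb"))
print("disc",tri([(s,(307.8,101.3)),(t,(161.2,249.2))]))
print("lens",tri([(s,(317.2,223)),(t,(280.7,170))]))
# shelf corners (top face) by plane z=.055 top view
k=7
for X,Y in [(62,76),(642,76),(653,397),(65,397),(222,258)]:
    print("shelf",onz(t,(325+X/k-.5,200+Y/k-.5),.055))
for X,Y in [(75,108),(715,58),(727,285),(80,332)]:
    print("board",onz(t,(140+X/6-.5,215+Y/6-.5),.02))
print("stilt s", onz(s,(110+390/5-.5,235+175/5-.5),.058))
```

```text
disc (array([0.46838435, 0.36472815, 0.09654066]), [0.8, 0.8])
lens (array([0.68917102, 0.00656205, 0.11719436]), [1.4, 1.4])
shelf [ 0.57117688 -0.14894049  0.055     ]
shelf [ 0.5635288  -0.39722764  0.055     ]
shelf [ 0.42657254 -0.39288296  0.055     ]
shelf [ 0.4331716  -0.14439076  0.055     ]
shelf [ 0.4905706  -0.21399379  0.055     ]
board [0.52201866 0.42034036 0.02      ]
board [0.53840601 0.08217927 0.02      ]
board [0.42078305 0.07843296 0.02      ]
board [0.40532784 0.41656596 0.02      ]
stilt s [ 0.49080204 -0.20970814  0.058     ]
```

```bash
cat >> h.py <<'E'
from scipy.spatial.transform import Rotation as Ro
def plan(p1,R1,n,p0=None,R0=None):
    s=bot.get_state()
    p0=s["eef_pos"] if p0 is None else p0; R0=s["tcp_rot"] if R0 is None else R0
    rv=Ro.from_matrix(R0.T@R1).as_rotvec()
    out=[];Rc=np.array(R0);pc=np.array(p0,float)
    for i in range(n):
        tgt=p0+(np.array(p1)-p0)*(i+1)/n
        d=np.round(Rc.T@(tgt-pc),4); w=np.round(np.degrees(rv/n),2)
        out.append("%g %g %g %g %g %g"%(*d,*w))
        pc=pc+Rc@d; Rc=Rc@Ro.from_rotvec(np.radians(w)).as_matrix()
    print("; ".join(out)); return pc,Rc
def down(yaw): # tool y axis at world angle yaw, z down
    c,s=np.cos(yaw),np.sin(yaw); y=np.array([c,s,0]);z=np.array([0,0,-1.]);return np.c_[np.cross(y,z),y,z]
E
python3 - <<'E'
from h import *
plan([.468,.365,.23],down(.05),10)
E
```

```text
-0.0297 -0.0136 -0.0012 -0.01 0 6.51; -0.031 -0.0101 -0.0011 -0.01 0 6.51; -0.032 -0.0065 -0.0012 -0.01 0 6.51; -0.0325 -0.0029 -0.0012 -0.01 0 6.51; -0.0326 0.0008 -0.0012 -0.01 0 6.51; -0.0323 0.0046 -0.0012 -0.01 0 6.51; -0.0316 0.0081 -0.0011 -0.01 0 6.51; -0.0305 0.0117 -0.0012 -0.01 0 6.51; -0.0289 0.0151 -0.0012 -0.01 0 6.51; -0.0271 0.0183 -0.0012 -0.01 0 6.51
```

Emit:
send_rows(rows="-0.03 -0.0136 -0.001 0 0 6.5; -0.031 -0.01 -0.001 0 0 6.5; -0.032 -0.0065 -0.001 0 0 6.5; -0.0325 -0.003 -0.001 0 0 6.5; -0.0325 0.001 -0.001 0 0 6.5; -0.0323 0.0046 -0.001 0 0 6.5; -0.0316 0.008 -0.001 0 0 6.5; -0.0305 0.0117 -0.001 0 0 6.5; -0.029 0.015 -0.001 0 0 6.5; -0.027 0.018 -0.001 0 0 6.5; 0 0 0 0 0 0; 0 0 0 0 0 0", gripper=0.06)

```text
time: 1.75
eef_pos: [0.4672, 0.3665, 0.2284]
tcp_rot: [[-0.054, 0.999, -0.001], [0.999, 0.054, 0.001], [0.001, -0.001, -1.0]]
ft_force: [-0.9, 0.8, -0.3]
gripper_width: 0.644
```

Run:
```python
from h import *
import pickle
w=grab("wrist","w1"); pickle.dump(w,open("w1.pkl","wb")); s=bot.get_state(); print(s["eef_pos"],s["tcp_rot"],s["qpos"],s["time"])
```

```text
[0.46686649 0.36692806 0.22838779] [[-5.47808531e-02  9.98497320e-01 -1.46964033e-03]
 [ 9.98498005e-01  5.47820836e-02  8.10455425e-04]
 [ 8.89747529e-04 -1.42303550e-03 -9.99998592e-01]] [-0.89132028  0.53011498  0.30489352  1.58704528 -0.17740689  1.05234995
 -0.48266784] 1.8
```

View pics/w1.png

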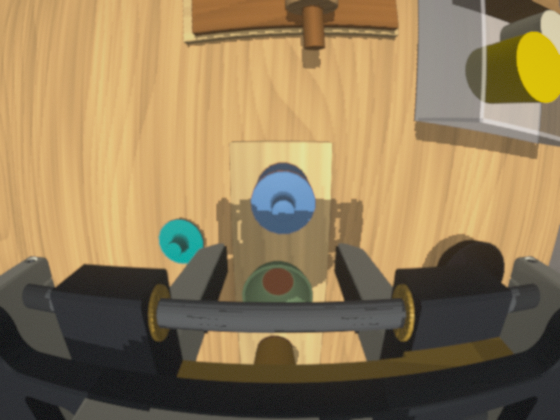

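Run:
```python
from h import *
import pickle
w=pickle.load(open("w1.pkl","rb")); crop(w,235,140,335,250,6,"w1c")
```

```text
(no output)
```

View pics/w1c.png

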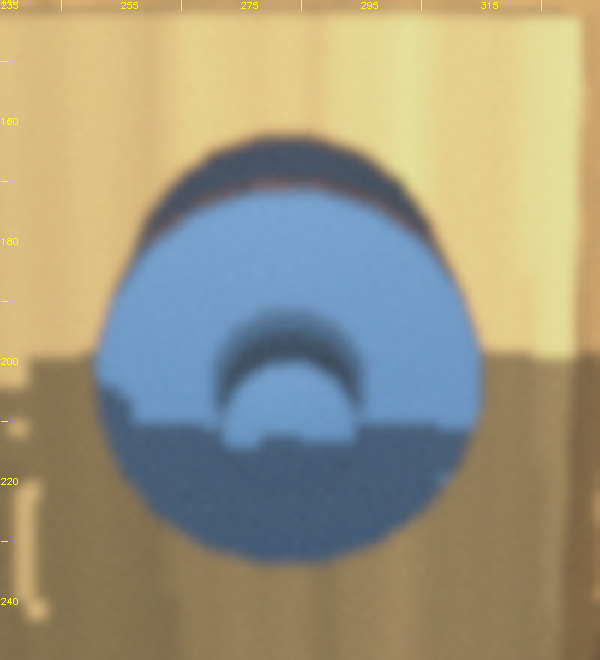

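Run:
```python
from h import *
import pickle
w=pickle.load(open("w1.pkl","rb"));s,t=pickle.load(open("st0.pkl","rb"))
print("d",onz(w,(282.8,202.2),.096),"k",onz(w,(282.8,210.8),.124))
print(tri([(s,(307.8,101.3)),(t,(161.2,249.2)),(w,(282.8,202.2))]))
print(tri([(s,(308.5,92.3)),(w,(282.8,210.8))]), tri([(s,(307.8,101.3)),(w,(282.8,202.2))]),tri([(t,(161.2,249.2)),(w,(282.8,202.2))]))
```

```text
d [0.47014247 0.36742912 0.096     ] k [0.47004277 0.36659926 0.124     ]
(array([0.4687558 , 0.36621232, 0.09474225]), [0.9, 1.7, 1.7])
(array([0.46932223, 0.36703585, 0.1267033 ]), [0.7, 0.7]) (array([0.46926175, 0.36688699, 0.09539174]), [1.0, 1.0]) (array([0.46903054, 0.36616797, 0.09082015]), [1.2, 1.2])
```

Emit:
send_rows(rows="0 0.003 0.03 0 0 0; 0 0 0.04 0 0 0; 0 0 0.02 0 0 0; 0 0 0 0 0 0", gripper=0.05)

```text
time: 2.3
eef_pos: [0.4689, 0.3664, 0.1369]
tcp_rot: [[-0.055, 0.999, -0.004], [0.999, 0.055, -0.002], [-0.002, -0.004, -1.0]]
ft_force: [-0.4, 0.2, 0.4]
gripper_width: 0.537
```

Run:
```python
from h import *
import pickle
w=grab("wrist","w2"); pickle.dump(w,open("w2.pkl","wb")); crop(w,180,130,380,290,4,"w2c"); s=bot.get_state(); print(s["eef_pos"],s["tcp_rot"][:,2],s["time"])
p=s["eef_pos"];print(proj(w,[p,[.47,.367,.096],[.47,.367,.124]]))
```

```text
[0.47019953 0.3666945  0.13838218] [-1.29170729e-03 -2.27869943e-05 -9.99999165e-01] 2.35
[[280.99551099 260.57801249]
 [280.92362678 234.48042683]
 [280.76411419 250.20949013]]
```

View pics/w2c.png

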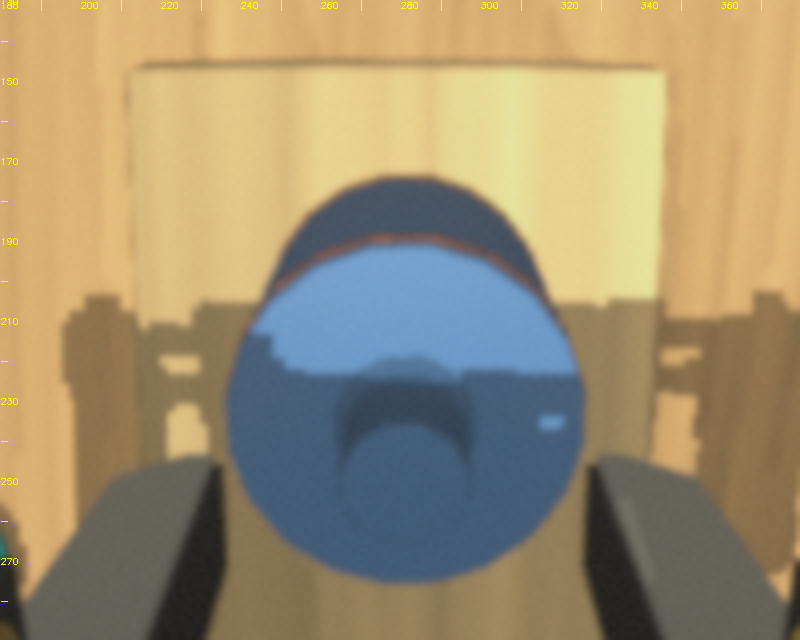

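Emit:
send_rows(rows="0.0005 0 0.015 0 0 0; 0 0 0.015 0 0 0; 0 0 0.009 0 0 0; 0 0 0 0 0 0")

```text
time: 2.85
eef_pos: [0.4707, 0.3656, 0.0986]
tcp_rot: [[-0.051, 0.999, -0.002], [0.999, 0.051, -0.001], [-0.001, -0.002, -1.0]]
ft_force: [-0.3, -0.7, -0.0]
gripper_width: 0.539
```

Emit:
send_rows(rows="0 0 0 0 0 0; 0 0 0 0 0 0; 0 0 0 0 0 0; 0 0 0 0 0 0", gripper=0.005, newtons=15)

```text
time: 3.35
eef_pos: [0.471, 0.3662, 0.0999]
tcp_rot: [[-0.052, 0.999, -0.0], [0.999, 0.052, 0.0], [0.0, -0.0, -1.0]]
ft_force: [-1.0, -0.7, -0.0]
gripper_width: 0.209
```

Emit:
send_rows(rows="0 0 0 0 0 0; 0 0 -0.005 0 0 0; 0 0 -0.01 0 0 0; 0 0 -0.015 0 0 0; 0 0 -0.03 0 0 0; 0 0 -0.04 0 0 0; 0 0 -0.03 0 0 0; 0 0 -0.01 0 0 0; 0 0 0 0 0 0")

```text
time: 4.47
eef_pos: [0.4712, 0.3661, 0.2401]
tcp_rot: [[-0.052, 0.999, 0.001], [0.999, 0.052, 0.001], [0.001, 0.001, -1.0]]
ft_force: [-0.4, -0.3, -0.2]
gripper_width: 0.213
```

Run:
```python
from h import *
import pickle
w=grab("wrist","w3"); pickle.dump(w,open("w3.pkl","wb")); s=bot.get_state(); print(s["eef_pos"],s["tcp_rot"],s["time"],s["qpos"])
g=grab("scene"); crop(g,220,50,350,170,5,"s3c")
print("--")
plan([.4906,-.212,.23],down(.0),12)
```

```text
[0.47063502 0.36575954 0.23897035] [[-5.16090613e-02  9.98666585e-01 -1.24745003e-03]
 [ 9.98667075e-01  5.16080545e-02 -8.26256726e-04]
 [-7.60776514e-04 -1.28842961e-03 -9.99998881e-01]] 4.525 [-0.88963488  0.52500236  0.31140634  1.56454271 -0.17497071  1.08108689
 -0.48316637]
--
-0.0482 -0.0008 0.0008 -0.01 0.01 0.25; -0.0481 -0.0006 0.0007 -0.01 0.01 0.25; -0.0482 -0.0004 0.0008 -0.01 0.01 0.25; -0.0481 -0.0001 0.0007 -0.01 0.01 0.25; -0.0482 0 0.0008 -0.01 0.01 0.25; -0.0482 0.0003 0.0007 -0.01 0.01 0.25; -0.0481 0.0004 0.0007 -0.01 0.01 0.25; -0.0482 0.0007 0.0007 -0.01 0.01 0.25; -0.0482 0.0009 0.0007 -0.01 0.01 0.25; -0.0481 0.0011 0.0007 -0.01 0.01 0.25; -0.0482 0.0013 0.0007 -0.01 0.01 0.25; -0.0481 0.0015 0.0007 -0.01 0.01 0.25
```

View pics/w3.png

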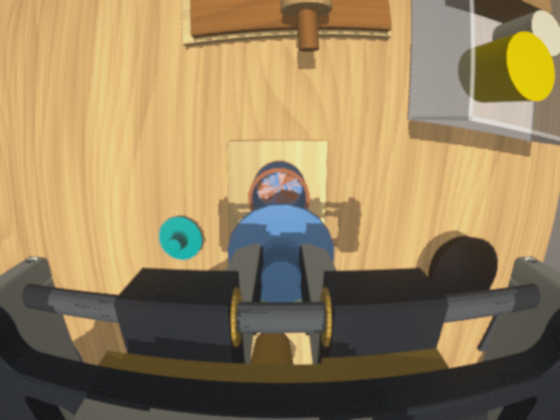

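View pics/s3c.png

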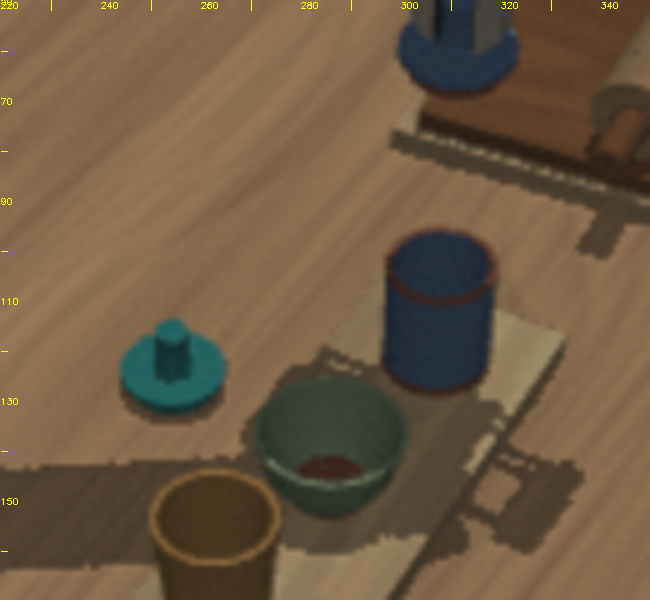

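Run:
```python
from h import *
p,R=plan([.54,-.02,.27],down(.0),8)
plan([.495,-.27,.24],down(.0),6,p,R)
```

```text
-0.0486 0.0062 -0.0039 -0.02 0.01 0.37; -0.0485 0.0065 -0.0039 -0.02 0.01 0.37; -0.0486 0.0068 -0.0039 -0.02 0.01 0.37; -0.0484 0.0072 -0.0039 -0.02 0.01 0.37; -0.0484 0.0074 -0.0039 -0.02 0.01 0.37; -0.0484 0.0078 -0.004 -0.02 0.01 0.37; -0.0483 0.0081 -0.0039 -0.02 0.01 0.37; -0.0483 0.0084 -0.0039 -0.02 0.01 0.37
-0.0417 -0.0075 0.005 0.01 0 -0; -0.0416 -0.0075 0.005 0.01 0 -0; -0.0417 -0.0075 0.005 0.01 0 -0; -0.0416 -0.0075 0.005 0.01 0 -0; -0.0417 -0.0075 0.005 0.01 0 -0; -0.0417 -0.0075 0.005 0.01 0 -0
```

Emit:
send_rows(rows="-0.025 0.003 -0.002 0 0 0.2; -0.048 0.006 -0.004 0 0 0.4; -0.0485 0.0065 -0.004 0 0 0.4; -0.0485 0.007 -0.004 0 0 0.4; -0.0485 0.007 -0.004 0 0 0.4; -0.0485 0.0075 -0.004 0 0 0.4; -0.0485 0.008 -0.004 0 0 0.4; -0.0485 0.008 -0.004 0 0 0.4; -0.025 0.004 -0.002 0 0 0; 0 0 0 0 0 0; 0 0 0 0 0 0")

```text
time: 5.95
eef_pos: [0.5378, -0.0203, 0.271]
tcp_rot: [[-0.0, 1.0, -0.002], [1.0, 0.0, 0.001], [0.001, -0.002, -1.0]]
ft_force: [-0.0, -0.3, -0.5]
gripper_width: 0.212
```

Run:
```python
from h import *
import pickle
w=grab("wrist","w4"); pickle.dump(w,open("w4.pkl","wb")); s=bot.get_state(); print(s["eef_pos"],s["tcp_rot"],s["time"],s["qpos"],s["gripper_width"])
```

```text
[ 0.53801029 -0.01967144  0.2711056 ] [[-0.00147042  0.99999781 -0.00149178]
 [ 0.99999824  0.00147216  0.00116406]
 [ 0.00116625 -0.00149007 -0.99999821]] 6.0 [-0.27221212  0.40973014  0.39659037  1.67640462 -0.17539267  1.09212729
  0.17769152] 0.21127612185572195
```

View pics/w4.png

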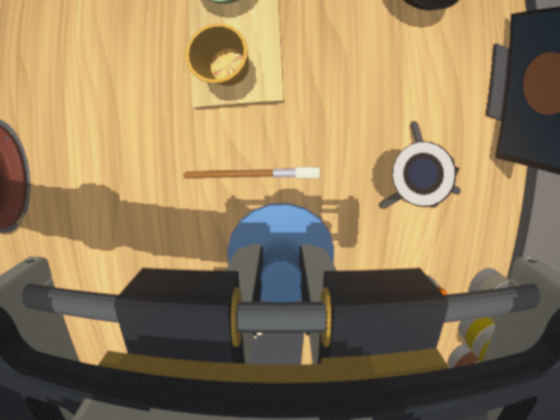

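Emit:
send_rows(rows="-0.03 -0.005 0.003 0 0 0; -0.042 -0.0075 0.005 0 0 0; -0.03 -0.005 0.004 0 0 0; 0 0 0 0 0 0; 0 0 0 0 0 0")

```text
time: 6.62
eef_pos: [0.5215, -0.1207, 0.2595]
tcp_rot: [[-0.003, 1.0, -0.0], [1.0, 0.003, 0.002], [0.002, -0.0, -1.0]]
ft_force: [-0.1, -0.0, 0.4]
gripper_width: 0.21
```

Run:
```python
from h import *
import pickle
w=grab("wrist","w5"); pickle.dump(w,open("w5.pkl","wb"))
```

Emit:
send_rows(rows="-0.04 -0.007 0.005 0 0 0; -0.045 -0.0075 0.005 0 0 0; -0.04 -0.007 0.005 0 0 0; -0.022 -0.003 0.003 0 0 0; 0 0 0 0 0 0; 0 0 0 0 0 0")

```text
time: 7.42
eef_pos: [0.4976, -0.2677, 0.2416]
tcp_rot: [[-0.003, 1.0, 0.0], [1.0, 0.003, 0.002], [0.002, 0.0, -1.0]]
ft_force: [-0.3, 1.5, -0.9]
gripper_width: 0.209
```

Run:
```python
from h import *
import pickle
w=grab("wrist","w6"); pickle.dump(w,open("w6.pkl","wb"));s=bot.get_state(); print(s["eef_pos"],s["tcp_rot"],s["time"],s["qpos"],s["gripper_width"])
print(proj(w,[[.4906,-.212,.058]]))
```

```text
[ 0.49762405 -0.26760949  0.24165684] [[-3.19727741e-03  9.99994772e-01  4.83919928e-04]
 [ 9.99993554e-01  3.19648214e-03  1.63535374e-03]
 [ 1.63379835e-03  4.89145489e-04 -9.99998546e-01]] 7.475 [ 0.18494163  0.48357936  0.41936618  1.65184198 -0.22145903  1.05366662
  0.67500744] 0.21273723509159176
[[273.14204814 141.30993576]]
```

View pics/w5.png

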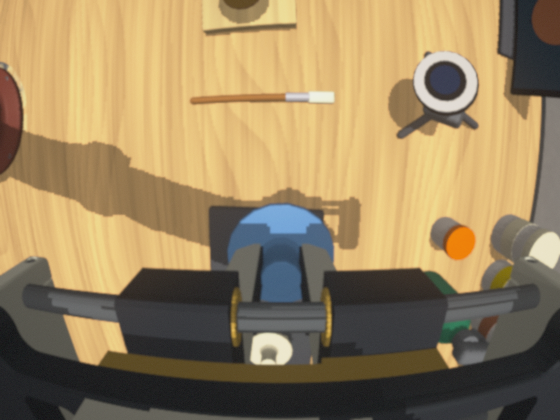

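View pics/w6.png

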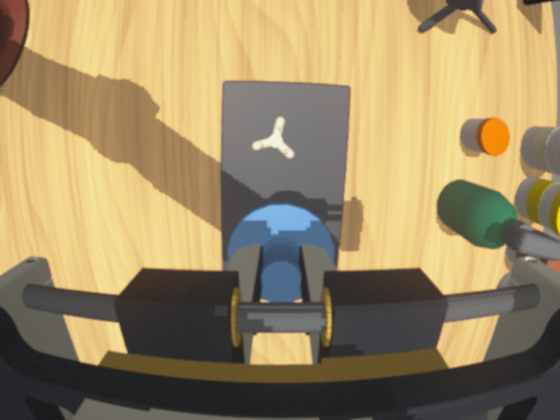

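Emit:
send_rows(rows="0 -0.003 0.03 0 0 0; 0 -0.003 0.03 0 0 0; 0 0 0 0 0 0; 0 0 0 0 0 0")

```text
time: 7.98
eef_pos: [0.4917, -0.2698, 0.1828]
tcp_rot: [[-0.001, 1.0, 0.002], [1.0, 0.001, -0.001], [-0.001, 0.002, -1.0]]
ft_force: [-0.1, -0.1, -0.0]
gripper_width: 0.213
```

Run:
```python
from h import *
import pickle
w=grab("wrist","w7"); pickle.dump(w,open("w7.pkl","wb"));s=bot.get_state(); print(s["eef_pos"],s["tcp_rot"][:,2],s["time"])
crop(w,230,80,320,170,8,"w7c")
w=pickle.load(open("w6.pkl","rb"));crop(w,230,100,320,175,8,"w6c")
```

```text
[ 0.49177003 -0.27020358  0.18313228] [ 0.00268917 -0.0011986  -0.99999567] 8.025
```

View pics/w7c.png

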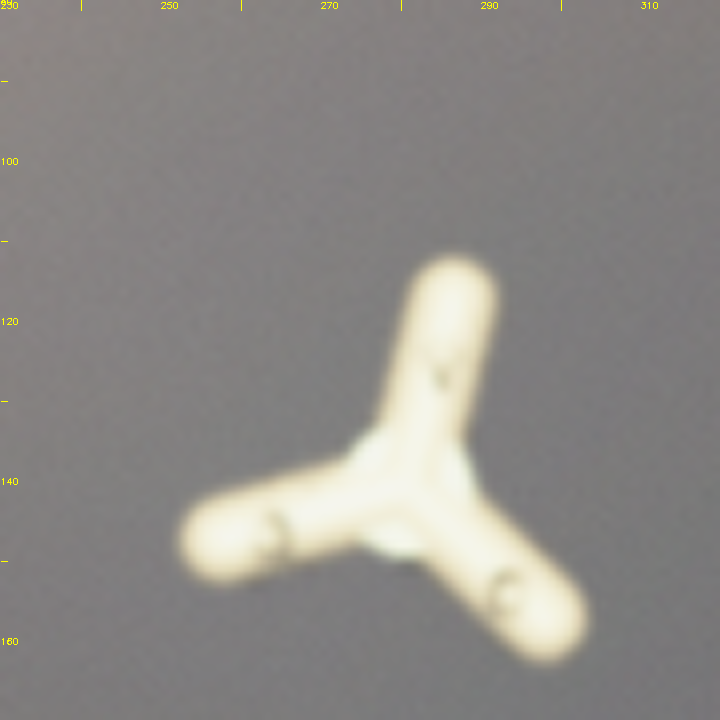

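View pics/w6c.png

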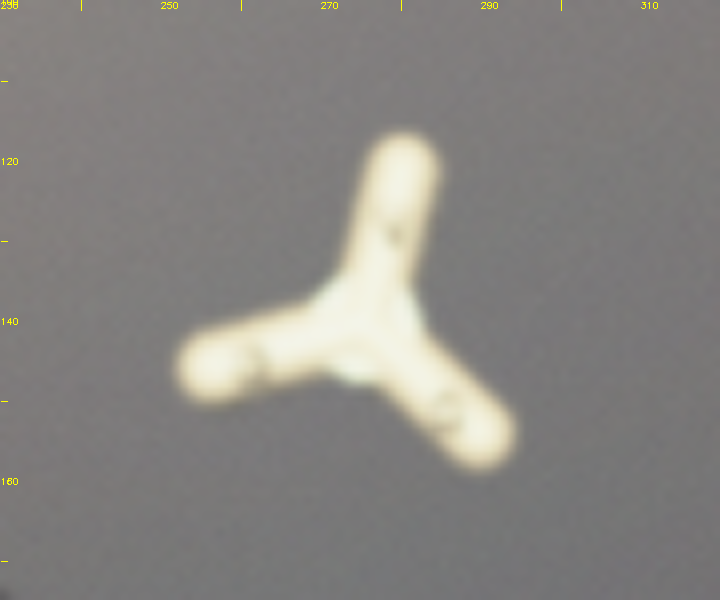

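Run:
```python
from h import *
import pickle
w6=pickle.load(open("w6.pkl","rb"));w7=pickle.load(open("w7.pkl","rb"));s,t=pickle.load(open("st0.pkl","rb"))
c7=lambda X,Y:(230+(X+.5)/8-.5,80+(Y+.5)/8-.5)
c6=lambda X,Y:(230+(X+.5)/8-.5,100+(Y+.5)/8-.5)
E7=[(455,298),(222,540),(547,618)];E6=[(404,170),(211,367),(480,434)]
for z in(.057,.060):
    for w,c,E in((w7,c7,E7),(w6,c6,E6)):
        P=np.array([onz(w,c(*e),z) for e in E]); m=P.mean(0); print(z,m,[np.linalg.norm(p-m) for p in P])
h7=c7(412,485);h6=c6(372,333)
print("hub tri",tri([(w7,h7),(w6,h6)]),tri([(w7,h7),(s,(187.5,269.5)),(t,(356.2,236.3))]))
P=np.array([onz(w7,c7(*e),.060) for e in E7]);m=P.mean(0)
tips=[np.r_[(m+(p-m)/np.linalg.norm(p-m)*.015)[:2],.08] for p in P]
print((proj(w7,tips)-[230,80])*8+3.5)
print((proj(w6,tips)-[230,100])*8+3.5)
for z in (.078,.08,.082):print("tip circ",[onz(w7,c7(*e),z) for e in [(443,365),(265,536),(509,596)]])
```

```text
0.057 [ 0.49290498 -0.21058167  0.057     ] [np.float64(0.021641258493448327), np.float64(0.02167253137341008), np.float64(0.021603919671969413)]
0.057 [ 0.4927556  -0.21064054  0.057     ] [np.float64(0.021350076409026565), np.float64(0.02148577442622667), np.float64(0.021510041992069323)]
0.06 [ 0.49289978 -0.21043397  0.06      ] [np.float64(0.021418686228935047), np.float64(0.021449637479001107), np.float64(0.021381731423295768)]
0.06 [ 0.49280431 -0.21050228  0.06      ] [np.float64(0.021167405608348788), np.float64(0.021301942596193495), np.float64(0.02132600252925777)]
hub tri (array([ 0.4934337 , -0.21215971,  0.03842964]), [0.7, 0.7]) (array([ 0.49215555, -0.21143425,  0.06194703]), [1.6, 0.5, 2.2])
[[443.64470998 353.86496372]
 [268.45569474 535.71027309]
 [513.29432916 594.78619318]]
[[392.01074706 214.78383793]
 [248.35115147 363.93328929]
 [449.33080888 412.4530439 ]]
tip circ [array([ 0.49646711, -0.19702908,  0.078     ]), array([ 0.47803772, -0.21480096,  0.078     ]), array([ 0.50337502, -0.22111723,  0.078     ])]
tip circ [array([ 0.49643706, -0.19702311,  0.08      ]), array([ 0.47814382, -0.21466368,  0.08      ]), array([ 0.50329392, -0.22093328,  0.08      ])]
tip circ [array([ 0.49640701, -0.19701713,  0.082     ]), array([ 0.47824993, -0.2145264 ,  0.082     ]), array([ 0.50321283, -0.22074934,  0.082     ])]
```

Emit:
send_rows(rows="0.02 0.001 0 0 0 0; 0.025 0 0.01 0 0 0; 0.014 0 0.02 0 0 0; 0 0 0.02 0 0 0; 0 0 0.01 0 0 0; 0 0 0 0 0 0; 0 0 0 0 0 0")

```text
time: 8.9
eef_pos: [0.492, -0.2116, 0.1225]
tcp_rot: [[0.001, 1.0, 0.002], [1.0, -0.001, -0.001], [-0.001, 0.002, -1.0]]
ft_force: [-0.4, 0.4, -1.1]
gripper_width: 0.208
```

Run:
```python
from h import *
import pickle
ps=[]
for i in range(1):
    w=grab("wrist","w8");s=bot.get_state(); print(s["eef_pos"],s["tcp_rot"],s["time"],s["ft_force"])
R=s["tcp_rot"];p=s["eef_pos"]
a=np.linspace(0,2*np.pi,24)
C=np.array([p+R@np.array([.031*np.cos(x),.031*np.sin(x),.004]) for x in a])
f=w["frame"].copy()
for u in proj(w,C): cv2.circle(f,tuple(np.round(u).astype(int)),0,(255,0,0),-1)
w["frame"]=f; crop(w,190,150,370,330,4,"w8c")
g=grab("scene"); crop(g,110,180,260,330,4,"s8c")
```

```text
[ 0.49201297 -0.21167267  0.12250246] [[ 1.20149092e-03  9.99997972e-01  1.61613713e-03]
 [ 9.99999027e-01 -1.20034301e-03 -7.11062357e-04]
 [-7.09120996e-04  1.61698989e-03 -9.99998441e-01]] 8.95 [ 0.07434897  0.45560697 -1.04253041]
```

View pics/w8c.png

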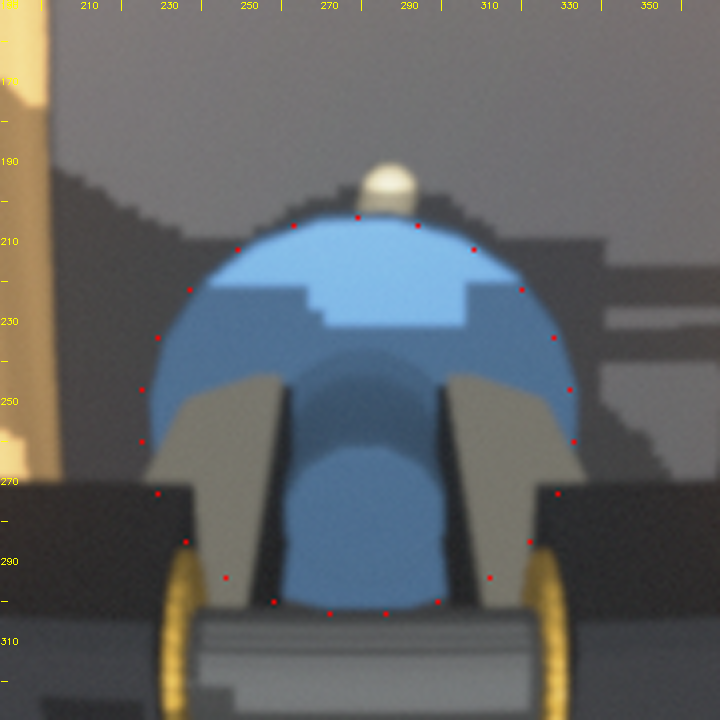

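View pics/s8c.png

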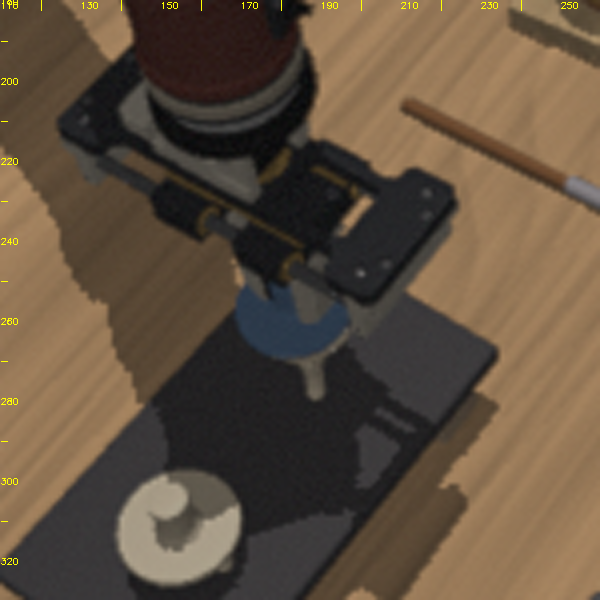

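Emit:
send_rows(rows="0.001 0 0.01 0 0 0; 0 0 0.01 0 0 0; 0 0 0.006 0 0 0; 0 0 0.002 0 0 0; 0 0 0 0 0 0; 0 0 0 0 0 0")

```text
time: 9.75
eef_pos: [0.4917, -0.2104, 0.0939]
tcp_rot: [[0.001, 1.0, 0.001], [1.0, -0.001, -0.0], [-0.0, 0.001, -1.0]]
ft_force: [-0.3, 0.3, -1.2]
gripper_width: 0.21
```

Emit:
send_rows(rows="0 0 0.001 0 0 0; 0 0 0 0 0 0; 0 0 0.001 0 0 0; 0 0 0 0 0 0")

```text
time: 10.25
eef_pos: [0.4914, -0.2102, 0.0916]
tcp_rot: [[0.001, 1.0, -0.0], [1.0, -0.001, 0.0], [0.0, -0.0, -1.0]]
ft_force: [0.2, 0.6, -0.4]
gripper_width: 0.212
```

Emit:
send_rows(rows="0 0 0.0007 0 0 0; 0 0 0 0 0 0; 0 0 0 0 0 0")

```text
time: 10.62
eef_pos: [0.4915, -0.2103, 0.091]
tcp_rot: [[0.001, 1.0, -0.0], [1.0, -0.001, -0.0], [-0.0, -0.0, -1.0]]
ft_force: [-0.4, 0.0, -0.7]
gripper_width: 0.21
```

Emit:
send_rows(rows="0 0 0.0007 0 0 0; 0 0 0 0 0 0; 0 0 0 0 0 0")

```text
time: 11.0
eef_pos: [0.4915, -0.2102, 0.0902]
tcp_rot: [[0.001, 1.0, -0.0], [1.0, -0.001, -0.0], [-0.0, -0.0, -1.0]]
ft_force: [0.0, -0.5, -0.9]
gripper_width: 0.209
```

Run:
```python
from h import *
s=bot.get_state(); print(s["eef_pos"],s["tcp_rot"][:,2],s["time"],s["ft_force"])
g=grab("scene"); crop(g,140,215,220,295,8,"s9c")
```

```text
[ 0.49145783 -0.21024042  0.09024594] [-7.89753959e-05 -2.61700309e-05 -9.99999997e-01] 11.0 [ 0.02562932 -0.52508586 -0.85022169]
```

View pics/s9c.png

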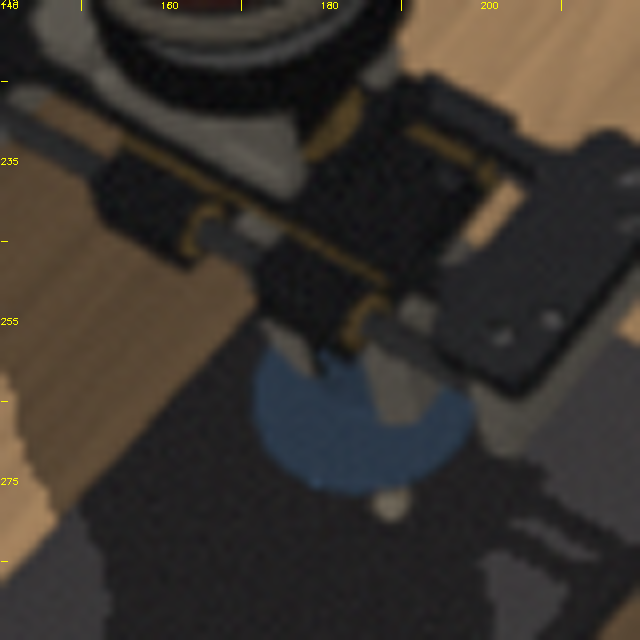

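Emit:
send_rows(rows="0 0 0.0006 0 0 0; 0 0 0 0 0 0; 0 0 0 0 0 0")

```text
time: 11.42
eef_pos: [0.4915, -0.2103, 0.0897]
tcp_rot: [[0.001, 1.0, 0.0], [1.0, -0.001, -0.0], [-0.0, 0.0, -1.0]]
ft_force: [-0.6, 0.3, 0.3]
gripper_width: 0.214
```

Emit:
send_rows(rows="0 0 0.0006 0 0 0; 0 0 0 0 0 0; 0 0 0 0 0 0")

```text
time: 11.8
eef_pos: [0.4916, -0.2104, 0.0894]
tcp_rot: [[0.001, 1.0, 0.0], [1.0, -0.001, -0.0], [-0.0, 0.0, -1.0]]
ft_force: [-0.8, 0.5, 3.9]
gripper_width: 0.212
```

Emit:
send_rows(rows="0 0 -0.0003 0 0 0; 0 0 0 0 0 0")

```text
time: 12.05
eef_pos: [0.4915, -0.2103, 0.0894]
tcp_rot: [[0.001, 1.0, 0.0], [1.0, -0.001, -0.0], [-0.0, 0.0, -1.0]]
ft_force: [-1.2, -0.6, 2.7]
gripper_width: 0.213
```

Emit:
send_rows(rows="0 0 0 0 0 0; 0 0 0 0 0 0; 0 0 0 0 0 0", gripper=0.04)

```text
time: 12.42
eef_pos: [0.4914, -0.2102, 0.0891]
tcp_rot: [[0.001, 1.0, -0.0], [1.0, -0.001, 0.0], [0.0, -0.0, -1.0]]
ft_force: [-0.2, 0.7, 0.5]
gripper_width: 0.422
```

Emit:
send_rows(rows="0 0 -0.01 0 0 0; 0 0 -0.02 0 0 0; 0 0 -0.04 0 0 0; 0 0 -0.04 0 0 0; 0 0 -0.02 0 0 0; 0 0 0 0 0 0; 0 0 0 0 0 0")

```text
time: 13.3
eef_pos: [0.4909, -0.2098, 0.2187]
tcp_rot: [[0.001, 1.0, -0.001], [1.0, -0.001, 0.001], [0.001, -0.001, -1.0]]
ft_force: [0.0, 0.5, 1.3]
gripper_width: 0.431
```

Run:
```python
from h import *
import pickle
w=grab("wrist","w10");s=bot.get_state(); print(s["eef_pos"],s["tcp_rot"],s["time"],s["ft_force"])
g=grab("scene"); crop(g,110,215,240,345,5,"s10c")
```

```text
[ 0.49070779 -0.2097808   0.21829142] [[ 7.75325292e-04  9.99997141e-01 -2.26186387e-03]
 [ 9.99999283e-01 -7.73257918e-04  9.14744751e-04]
 [ 9.12993132e-04 -2.26257147e-03 -9.99997024e-01]] 13.35 [-0.5665215  -0.15941587  0.32405841]
```

View pics/w10.png

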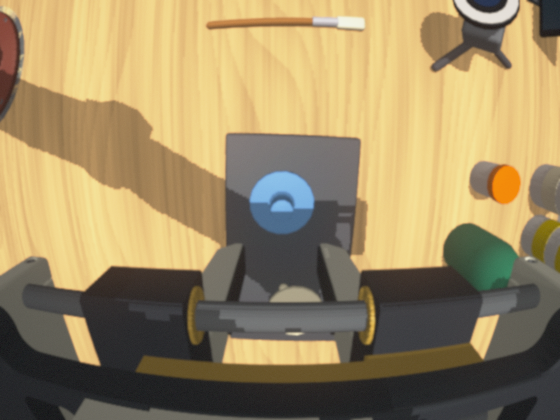

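View pics/s10c.png

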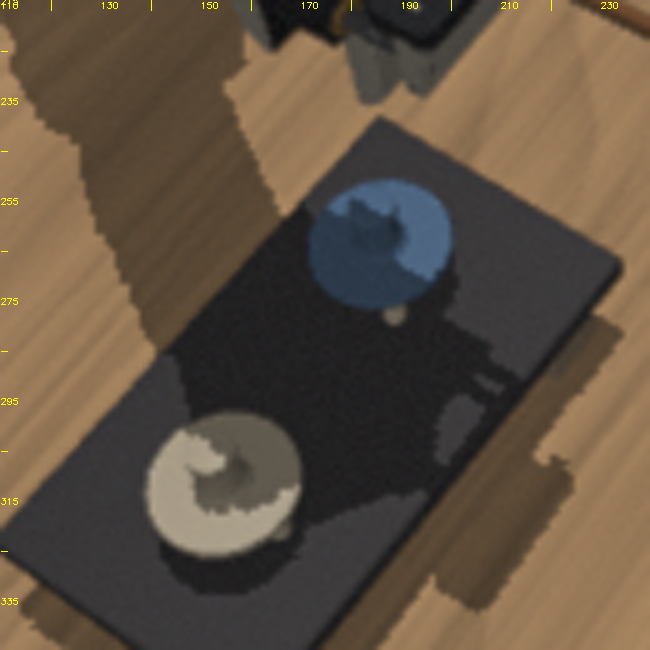

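Run:
```python
from h import *
import pickle
w=pickle.load(open("w4.pkl","rb"));crop(w,380,130,470,220,8,"w4c")
w=pickle.load(open("w5.pkl","rb"));crop(w,400,40,490,130,8,"w5c")
```

```text
(no output)
```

View pics/w4c.png

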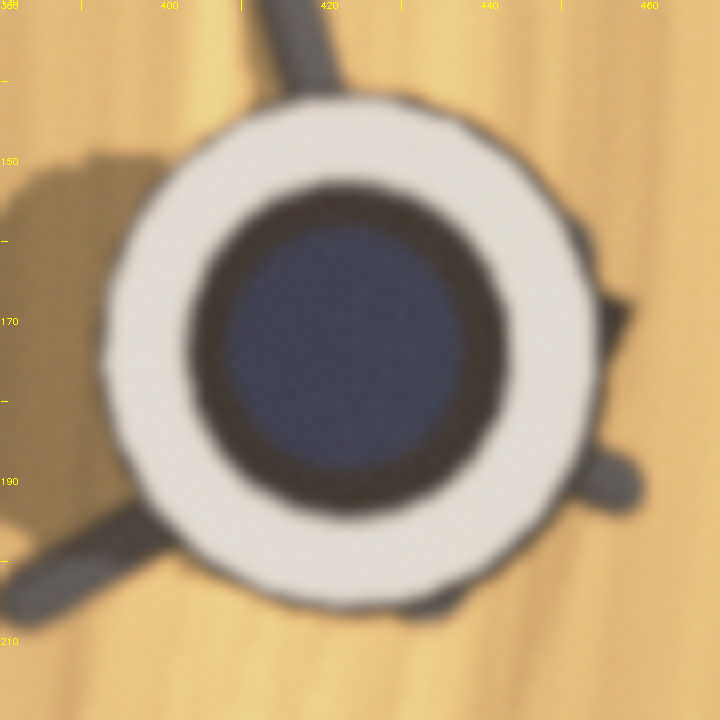

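View pics/w5c.png

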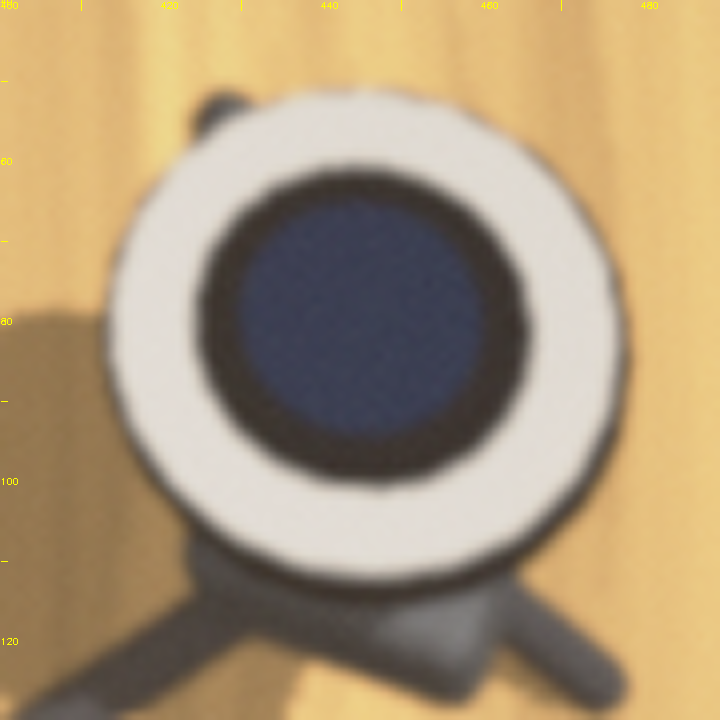

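```bash
cat > lens.py <<'E'
from h import *
import pickle
def contours(f,box,show=None):
    u0,v0,u1,v1=box;k=6
    im=f["frame"][v0:v1,u0:u1]
    im=cv2.resize(im,None,fx=k,fy=k,interpolation=cv2.INTER_CUBIC)
    hsv=cv2.cvtColor(im,cv2.COLOR_RGB2HSV); 
    # ring = bright & unsaturated
    lo=im.max(2).astype(int); 
    b=im[:,:,2].astype(int)
    score=np.clip(b,0,255).astype(np.uint8)
    sat=hsv[:,:,1]
    seed=(sat<45)&(lo>110)
    ringb=np.median(score[seed]); 
    return im,sat,lo,score,ringb
def ringmask(f,box,satmax,valmin):
    im,sat,lo,score,rb=contours(f,box)
    m=((sat<satmax)&(lo>valmin)).astype(np.uint8)
    m=cv2.morphologyEx(m,cv2.MORPH_OPEN,np.ones((7,7)))
    cs,h=cv2.findContours(m,cv2.RETR_CCOMP,cv2.CHAIN_APPROX_NONE)
    i=max((i for i in range(len(cs)) if h[0][i][3]<0),key=lambda i:cv2.contourArea(cs[i]))
    ch=[j for j in range(len(cs)) if h[0][j][3]==i]; j=max(ch,key=lambda j:cv2.contourArea(cs[j]))
    o=im.copy(); cv2.drawContours(o,cs,i,(255,0,0),1); cv2.drawContours(o,cs,j,(0,255,0),1)
    cv=lambda c:(c[:,0,:]+.5)/6-.5+np.array(box[:2])
    return cv(cs[i]),cv(cs[j]),o
E
python3 - <<'E'
from lens import *
s,t=pickle.load(open("st0.pkl","rb"));w4=pickle.load(open("w4.pkl","rb"));w5=pickle.load(open("w5.pkl","rb"))
O=[]
for f,b,a,v in [(w4,(380,130,470,220),50,140),(w5,(400,40,490,130),50,140),(t,(255,145,315,195),60,90),(s,(295,205,345,250),70,80)]:
    try:
        oc,ic,o=ringmask(f,b,a,v); print(len(oc),len(ic)); 
    except Exception as e: print(e); im,sat,lo,_,_=contours(f,b); o=im
    O.append(cv2.resize(o,(390,290)))
cv2.imwrite("pics/ring1.png",np.vstack([np.hstack(O[:2]),np.hstack(O[2:])])[:,:,::-1])
E
```

```text
1078 707
1070 703
382 266
407 272
```

View pics/ring1.png

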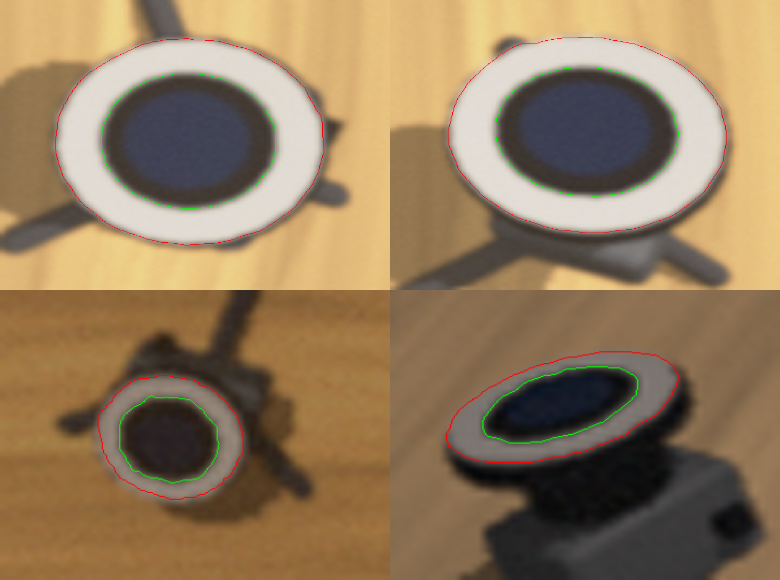

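```bash
cat >> lens.py <<'E'
def axis(yaw,tilt):  # pointing up, back towards robot (-x) turned yaw
    return np.array([-np.sin(tilt)*np.cos(yaw),-np.sin(tilt)*np.sin(yaw),np.cos(tilt)])
def fit(views,tilt_prior=np.radians(35),sig_t=np.radians(.01),verbose=True):
    data=[]
    for f,oc,ic in views:
        for k,c in ((0,oc),(1,ic)):
            c=c[::max(1,len(c)//60)]; data.append((f,k,np.array([ray(f,u) for u in c])))
    nv=len(views)
    def res(x):
        c=x[:3];n=axis(x[3],x[4]);r=[]
        for i,(f,k,D) in enumerate(data):
            vi=i//2; o=f["origin"]+x[7+3*vi:10+3*vi]
            P=o+D*((c-o)@n/(D@n))[:,None]
            px=np.linalg.norm(c-o)/f["f"]
            r.append((np.linalg.norm(P-c,axis=1)-x[5+k])/(px*.4))
        sh=np.concatenate([x[7+3*i:10+3*i]/(.0008 if views[i][0]["name"]=="wrist" else .0015) for i in range(nv)])*5
        return np.concatenate(r+[sh,[(x[4]-tilt_prior)/sig_t],[(x[5]-.036)/.001]])
    x0=np.r_[.69,.005,.118,0,tilt_prior,.036,.023,np.zeros(3*nv)]
    s=least_squares(res,x0,loss="soft_l1"); x=s.x
    if verbose: print("c",x[:3].round(4),"yaw",x[3].round(4),"tilt deg",np.degrees(x[4]).round(2),"r",x[5:7].round(4),"shifts mm",(1000*x[7:]).round(1),"cost",round(s.cost,1))
    return x
VB=[("w4",(380,130,470,220),50,140),("w5",(400,40,490,130),50,140)]
def views():
    s,t=pickle.load(open("st0.pkl","rb"));V=[]
    for n,b,a,v in VB: 
        f=pickle.load(open(n+".pkl","rb"));V.append((f,)+ringmask(f,b,a,v)[:2])
    for f,b,a,v in [(t,(255,145,315,195),60,90),(s,(295,205,345,250),70,80)]: V.append((f,)+ringmask(f,b,a,v)[:2])
    return V
E
python3 - <<'E'
from lens import *
V=views()
fit(V);fit(V,sig_t=9.);fit(V[:2]);fit(V[:2],sig_t=9.);fit(V[2:]);fit(V[2:],sig_t=9);fit(V[3:])
E
```

```text
c [0.6886 0.0071 0.1182] yaw -0.3209 tilt deg 35.0 r [0.0339 0.0223] shifts mm [-0.  -0.5 -0.  -0.1  0.1  0.1  1.2  0.8  0.1  0.3 -0.1 -0.5] cost 173.4
c [0.6884 0.007  0.1187] yaw -0.3367 tilt deg 33.59 r [0.0338 0.0222] shifts mm [-0.  -0.7 -0.1 -0.1  0.1  0.1  1.2  0.7  0.1  0.  -0.1 -0.1] cost 152.4
c [0.6898 0.0074 0.1159] yaw -0.3871 tilt deg 35.0 r [0.0343 0.0224] shifts mm [ 0.1 -0.   0.  -0.1  0.  -0. ] cost 21.0
c [0.6898 0.0074 0.1159] yaw -0.3871 tilt deg 35.01 r [0.0343 0.0224] shifts mm [ 0.1 -0.   0.  -0.1  0.  -0. ] cost 21.0
c [0.6877 0.0064 0.1192] yaw -0.3103 tilt deg 35.0 r [0.0336 0.023 ] shifts mm [ 0.5  0.2  0.1 -0.5 -0.2 -0.1] cost 109.4
c [0.6878 0.0064 0.1192] yaw -0.3192 tilt deg 33.36 r [0.0331 0.0227] shifts mm [ 0.6  0.3  0.1 -0.6 -0.3 -0.1] cost 94.1
c [0.6762 0.0351 0.076 ] yaw -0.3285 tilt deg 35.0 r [0.036  0.0242] shifts mm [0. 0. 0.] cost 65.3
```

Run:
```python
from lens import *
w=pickle.load(open("w5.pkl","rb")); T=w["tool_from_camera"]
L=np.array([.6886,.0071,.1182]);n=axis(-.32,np.radians(35))
for p in ([.56,-.13,.17],[.55,-.16,.18],[.56,-.16,.16]):
  for th in (20,30,40):
    for yw in (0,-20,20):
      R=down(np.radians(yw))@Ro.from_rotvec([0,np.radians(th),0]).as_matrix()
      w["rotation"]=R@T[:3,:3];w["origin"]=np.array(p)+R@T[:3,3]
      d=w["origin"]-L;D=np.linalg.norm(d);d/=D
      print(p,th,yw,proj(w,L).round(),w["origin"].round(3),"off",np.degrees(np.arccos(d@n)).round(),"px",round(325*.036/D))
```

```text
[0.56, -0.13, 0.17] 20 0 [[431.  87.]] [ 0.561 -0.118  0.351] off 36.0 px 40
[0.56, -0.13, 0.17] 20 -20 [[366.  45.]] [ 0.565 -0.119  0.351] off 36.0 px 40
[0.56, -0.13, 0.17] 20 20 [[477. 148.]] [ 0.557 -0.118  0.351] off 36.0 px 40
[0.56, -0.13, 0.17] 30 0 [[422. 109.]] [ 0.561 -0.149  0.35 ] off 41.0 px 38
[0.56, -0.13, 0.17] 30 -20 [[360.  73.]] [ 0.554 -0.149  0.35 ] off 41.0 px 38
[0.56, -0.13, 0.17] 30 20 [[470. 164.]] [ 0.568 -0.148  0.35 ] off 41.0 px 38
[0.56, -0.13, 0.17] 40 0 [[415. 131.]] [ 0.561 -0.18   0.344] off 46.0 px 37
[0.56, -0.13, 0.17] 40 -20 [[355. 100.]] [ 0.544 -0.178  0.344] off 45.0 px 36
[0.56, -0.13, 0.17] 40 20 [[464. 180.]] [ 0.578 -0.177  0.344] off 47.0 px 38
[0.55, -0.16, 0.18] 20 0 [[431.  64.]] [ 0.551 -0.148  0.361] off 40.0 px 37
[0.55, -0.16, 0.18] 20 -20 [[359.  24.]] [ 0.555 -0.149  0.361] off 40.0 px 37
[0.55, -0.16, 0.18] 20 20 [[485. 127.]] [ 0.547 -0.148  0.361] off 39.0 px 36
[0.55, -0.16, 0.18] 30 0 [[422.  89.]] [ 0.551 -0.179  0.36 ] off 44.0 px 35
[0.55, -0.16, 0.18] 30 -20 [[353.  55.]] [ 0.544 -0.179  0.36 ] off 44.0 px 35
[0.55, -
[... 305 characters left out ...]
0.56, -0.16, 0.16] 20 0 [[430.  52.]] [ 0.561 -0.148  0.341] off 42.0 px 39
[0.56, -0.16, 0.16] 20 -20 [[354.  13.]] [ 0.565 -0.149  0.341] off 42.0 px 39
[0.56, -0.16, 0.16] 20 20 [[488. 115.]] [ 0.557 -0.148  0.341] off 41.0 px 39
[0.56, -0.16, 0.16] 30 0 [[420.  76.]] [ 0.561 -0.179  0.34 ] off 47.0 px 37
[0.56, -0.16, 0.16] 30 -20 [[348.  43.]] [ 0.554 -0.179  0.34 ] off 46.0 px 37
[0.56, -0.16, 0.16] 30 20 [[478. 131.]] [ 0.568 -0.178  0.34 ] off 47.0 px 37
[0.56, -0.16, 0.16] 40 0 [[411. 101.]] [ 0.561 -0.21   0.334] off 51.0 px 35
[0.56, -0.16, 0.16] 40 -20 [[343.  73.]] [ 0.544 -0.208  0.334] off 50.0 px 35
[0.56, -0.16, 0.16] 40 20 [[470. 149.]] [ 0.578 -0.207  0.334] off 52.0 px 36
```

Emit:
send_rows(rows="0.02 0.025 0 0 8 0; 0.02 0.03 0.01 0 9 0; 0 0.005 0 0 9 0; 0 0 0 0 8 0; 0 0 0 0 0 0; 0 0 0 0 0 0", gripper=0.09)

```text
time: 14.15
eef_pos: [0.5516, -0.168, 0.2121]
tcp_rot: [[-0.0, 1.0, -0.001], [0.829, 0.0, 0.559], [0.559, -0.0, -0.829]]
ft_force: [-0.1, 0.3, 0.9]
gripper_width: 0.961
```

Run:
```python
from lens import *
w=grab("wrist","w11"); pickle.dump(w,open("w11.pkl","wb"));s=bot.get_state(); print(s["eef_pos"],s["time"],s["ft_force"],s["joint_velocities"].round(3))
print(proj(w,[.6886,.0071,.1182]))
```

```text
[ 0.55190993 -0.16731492  0.21269026] 14.2 [ 0.49023013  0.60917872 -0.06641372] [-0.013 -0.013 -0.003 -0.002  0.     0.003  0.001]
[[405.75016116 111.07697958]]
```

View pics/w11.png

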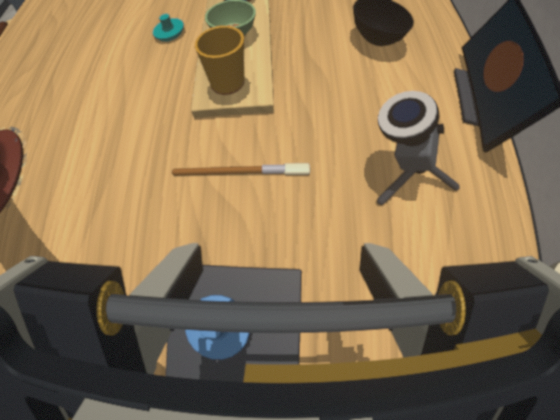

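```bash
python3 - <<'E'
from lens import *
import lens
lens.VB.append(("w11",(365,75,455,155),50,130))
f=pickle.load(open("w11.pkl","rb"));cv2.imwrite("pics/ring2.png",ringmask(f,*VB[-1][1:])[2][:,:,::-1])
V=views()
fit(V);fit(V,sig_t=9.);fit(V[:3]);fit(V[:3],sig_t=9.);fit(V[2:3]+V[4:]);fit(V[1:3]);fit(V[:3]+V[4:]);fit(V[:3]+V[4:],sig_t=9)
E
sed -i 's/("w5",(400,40,490,130),50,140)\]/("w5",(400,40,490,130),50,140),("w11",(365,75,455,155),50,130)]/' lens.py
```

```text
c [0.6896 0.0072 0.1164] yaw -0.3408 tilt deg 35.0 r [0.034  0.0225] shifts mm [ 0.1 -0.1 -0.  -0.1  0.   0.  -0.3  0.   0.1  1.8  0.9  0.1  1.4 -0.1
 -2. ] cost 233.7
c [0.6894 0.0071 0.1167] yaw -0.3477 tilt deg 33.97 r [0.0339 0.0224] shifts mm [ 0.  -0.3 -0.  -0.1 -0.  -0.  -0.3  0.2  0.1  1.8  0.8  0.1  1.2 -0.3
 -1.5] cost 216.5
c [0.6899 0.0073 0.1159] yaw -0.3668 tilt deg 35.0 r [0.0342 0.0225] shifts mm [ 0.1  0.   0.  -0.  -0.   0.  -0.1  0.  -0. ] cost 76.8
c [0.6899 0.0073 0.1159] yaw -0.3673 tilt deg 34.82 r [0.0342 0.0225] shifts mm [ 0.1  0.   0.  -0.  -0.   0.  -0.1  0.  -0. ] cost 76.6
c [0.6917 0.01   0.1126] yaw -0.3403 tilt deg 35.0 r [0.0343 0.023 ] shifts mm [-0.1  0.1  0.1  4.8 -0.2 -1.4] cost 133.1
c [0.69   0.0073 0.1159] yaw -0.3634 tilt deg 35.0 r [0.0341 0.0226] shifts mm [ 0.1  0.   0.  -0.1 -0.  -0. ] cost 62.2
c [0.6898 0.0073 0.1161] yaw -0.3428 tilt deg 35.0 r [0.0341 0.0225] shifts mm [ 0.1  0.   0.  -0.   0.   0.1 -0.2 -0.   0.   1.6 -0.1 -2.1] cost 178.8
c [0.6897 0.0073 0.1163] yaw -0.3506 tilt deg 33.95 r [0.034  0.0224] shifts mm [ 0.1 -0.  -0.  -0.   0.   0.  -0.2  0.1  0.1  1.6 -0.3 -1.6] cost 160.8
```

View pics/ring2.png

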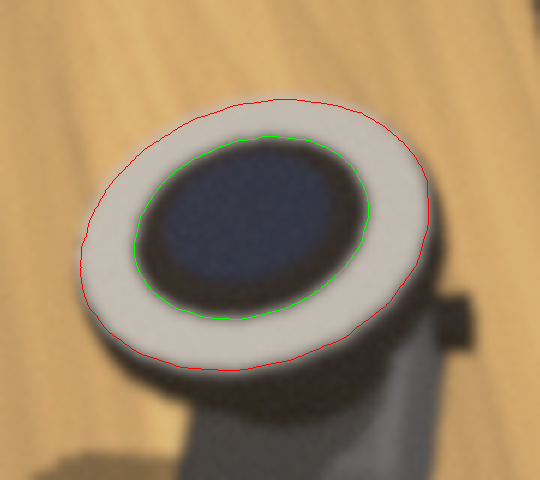

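Run:
```python
from h import *
p,R=plan([.505,.05,.27],down(.02),5)
p,R=plan([.4705,.3667,.20],down(.05),6,p,R)
```

```text
0.0425 -0.0093 0.0148 0.07 -6.8 -0.2; 0.0439 -0.0091 0.0097 0.07 -6.8 -0.2; 0.0448 -0.009 0.0044 0.07 -6.8 -0.2; 0.0451 -0.0088 -0.0009 0.07 -6.8 -0.2; 0.0446 -0.0087 -0.0063 0.07 -6.8 -0.2
0.0529 -0.0047 0.0117 -0 0 -0.29; 0.0529 -0.0044 0.0116 -0 0 -0.29; 0.053 -0.0041 0.0117 -0 0 -0.29; 0.0529 -0.0039 0.0116 -0 0 -0.29; 0.053 -0.0036 0.0117 -0 0 -0.29; 0.053 -0.0034 0.0116 -0 0 -0.29
```

Emit:
send_rows(rows="0.0425 -0.009 0.0148 0 -6.8 -0.2; 0.044 -0.009 0.0097 0 -6.8 -0.2; 0.045 -0.009 0.0044 0 -6.8 -0.2; 0.045 -0.009 -0.001 0 -6.8 -0.2; 0.045 -0.009 -0.006 0 -6.8 -0.2; 0.053 -0.0045 0.0117 0 0 -0.3; 0.053 -0.0045 0.0117 0 0 -0.3; 0.053 -0.004 0.0117 0 0 -0.3; 0.053 -0.004 0.0117 0 0 -0.3; 0.053 -0.0035 0.0117 0 0 -0.3; 0.053 -0.0035 0.0117 0 0 -0.3; 0 0 0 0 0 0")

```text
time: 15.7
eef_pos: [0.4674, 0.3737, 0.1985]
tcp_rot: [[-0.06, 0.998, 0.003], [0.998, 0.06, 0.004], [0.003, 0.003, -1.0]]
ft_force: [-0.4, -1.0, -0.4]
gripper_width: 0.97
```

Emit:
send_rows(rows="0 0 0 0 0 0; 0 0 0 0 0 0")

```text
time: 15.95
eef_pos: [0.4729, 0.3647, 0.2002]
tcp_rot: [[-0.045, 0.999, 0.007], [0.999, 0.045, 0.0], [-0.0, 0.007, -1.0]]
ft_force: [0.4, -0.2, 0.1]
gripper_width: 0.967
```

Run:
```python
from lens import *
w=grab("wrist","w12"); pickle.dump(w,open("w12.pkl","wb"));s=bot.get_state(); print(s["eef_pos"],s["tcp_rot"],s["time"],s["gripper_width"])
crop(w,200,120,360,280,5,"w12c")
a=np.linspace(0,2*np.pi,36)
print((proj(w,[.47,.367,.09])-[200,120])*5)
```

```text
[0.47302348 0.3646506  0.20009608] [[-4.47606127e-02  9.98977135e-01  6.41653994e-03]
 [ 9.98997738e-01  4.47602281e-02  2.03605859e-04]
 [-8.38081937e-05  6.41922241e-03 -9.99979393e-01]] 16.0 0.9694333337186924
[[376.83233631 431.38137626]]
```

View pics/w12c.png

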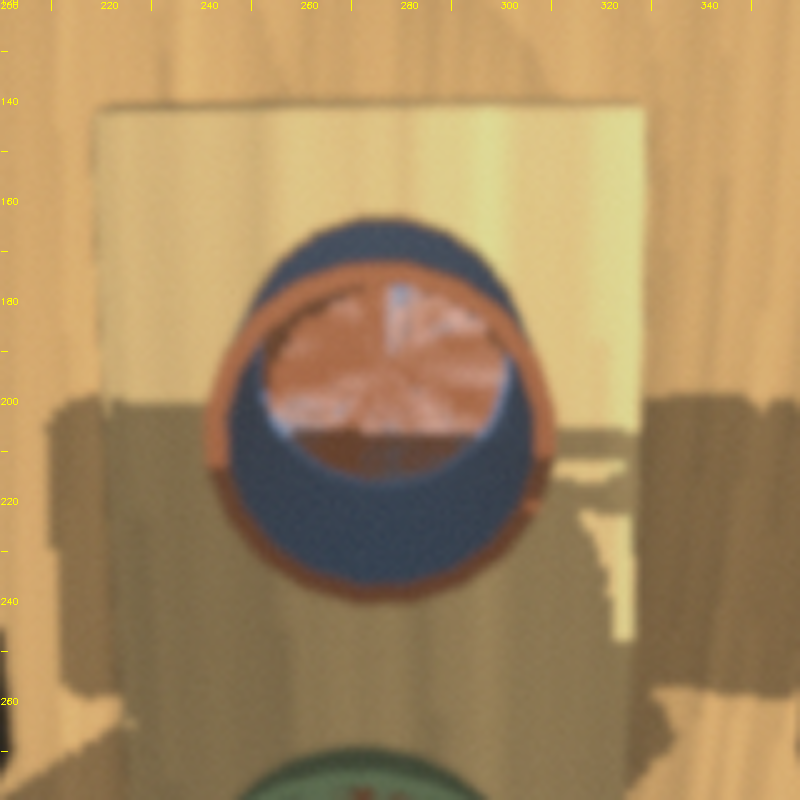

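Emit:
send_rows(rows="0.002 -0.003 0 0.4 0 0; 0 0 0.03 0 0 0; 0 0 0.04 0 0 0; 0 0 0.02 0 0 0; 0 0 0 0 0 0; 0 0 0 0 0 0", gripper=0.093)

```text
time: 16.75
eef_pos: [0.4699, 0.3681, 0.1102]
tcp_rot: [[-0.046, 0.999, -0.0], [0.999, 0.046, 0.001], [0.001, -0.0, -1.0]]
ft_force: [0.1, 0.3, 0.6]
gripper_width: 1.001
```

Run:
```python
from lens import *
w=grab("wrist","w13"); s=bot.get_state(); print(s["eef_pos"],s["tcp_rot"][:,2],s["time"],s["gripper_width"])
crop(w,160,120,400,320,3,"w13c")
print((proj(w,[[.47,.367,.09],s["eef_pos"]])-[160,120])*3)
```

```text
[0.47005481 0.36832698 0.11048725] [ 1.25708084e-04  1.34196607e-03 -9.99999092e-01] 16.8 0.9988645864801597
[[356.81567882 385.15260936]
 [356.83848646 419.50240252]]
```

View pics/w13c.png

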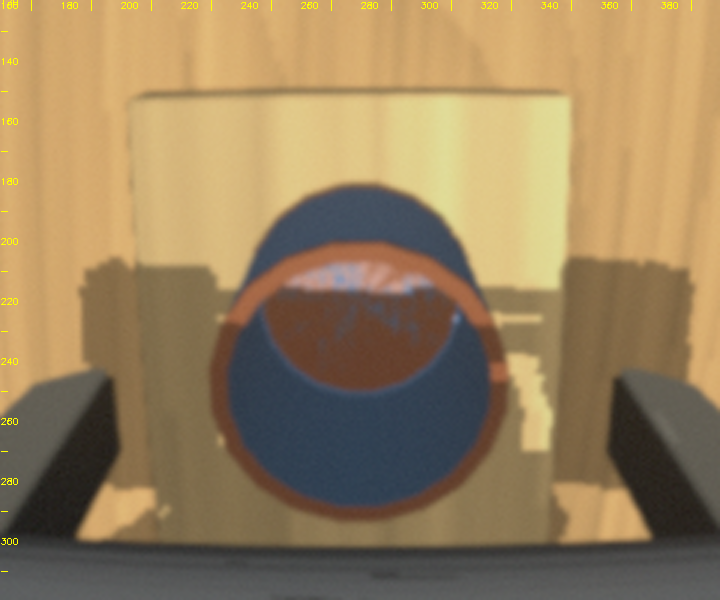

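Emit:
send_rows(rows="0 0 0.02 0 0 0; 0 0 0.025 0 0 0; 0 0 0.0165 0 0 0; 0 0 0 0 0 0; 0 0 0 0 0 0")

```text
time: 17.42
eef_pos: [0.4697, 0.3683, 0.0486]
tcp_rot: [[-0.047, 0.999, -0.0], [0.999, 0.047, 0.001], [0.001, -0.0, -1.0]]
ft_force: [0.1, 1.0, -0.4]
gripper_width: 0.999
```

Emit:
send_rows(rows="0 0 0 0 0 0; 0 0 0 0 0 0; 0 0 0 0 0 0; 0 0 0 0 0 0", gripper=0.05, newtons=15)

```text
time: 17.92
eef_pos: [0.469, 0.3679, 0.0478]
tcp_rot: [[-0.047, 0.999, -0.002], [0.999, 0.047, -0.0], [-0.0, -0.002, -1.0]]
ft_force: [-0.6, -0.8, 0.3]
gripper_width: 0.67
```

Emit:
send_rows(rows="0 0 0 0 0 0; 0 0 0 0 0 0", newtons=25)

```text
time: 18.18
eef_pos: [0.469, 0.3679, 0.0478]
tcp_rot: [[-0.047, 0.999, -0.002], [0.999, 0.047, -0.0], [-0.0, -0.002, -1.0]]
ft_force: [-1.0, -0.5, 2.0]
gripper_width: 0.671
```

Emit:
send_rows(rows="0 0 -0.005 0 0 0; 0 0 -0.015 0 0 0; 0 0 -0.03 0 0 0; 0 0 -0.04 0 0 0; 0 0 -0.05 0 0 0; 0 0 -0.04 0 0 0; 0 0 -0.02 0 0 0; 0 0 0 0 0 0; 0 0 0 0 0 0")

```text
time: 19.3
eef_pos: [0.4685, 0.3675, 0.2467]
tcp_rot: [[-0.047, 0.999, -0.004], [0.999, 0.047, -0.002], [-0.001, -0.004, -1.0]]
ft_force: [-0.7, -0.1, -1.0]
gripper_width: 0.665
```

Run:
```python
from lens import *
s=bot.get_state(); print(s["eef_pos"],s["tcp_rot"],s["time"],s["gripper_width"],s["qpos"])
g=grab("scene","s14"); grab("wrist","w14")
n=axis(-.345,np.radians(35)); ringc=np.array([.6890,.0073,.1163]); view=ringc+.153*n
print(n,view)
# final R: minimal rotation from down(yaw)
def Rfin(yaw):
    R0=down(yaw); z0=R0[:,2]; z1=-n; v=np.cross(z0,z1); ang=np.arctan2(np.linalg.norm(v),z0@z1)
    return Ro.from_rotvec(v/np.linalg.norm(v)*ang).as_matrix()@R0
R1=Rfin(0.0); tcp=view-.0285*R1[:,2]; print("final tcp",tcp,R1)
p,R=plan([.52,.15,.31],Ro.from_matrix(s["tcp_rot"]).as_matrix(),5)
# higher standoff then final
p,R=plan(tcp+.05*n,R1,7,p,R); plan(tcp,R1,3,p,R)
```

```text
[0.46854975 0.36748644 0.24671707] [[-0.04707652  0.99888422 -0.00375698]
 [ 0.99889032  0.04707092 -0.00156578]
 [-0.00138719 -0.00382652 -0.99999172]] 19.3 0.6653806110382268 [-0.88269279  0.51685037  0.29364562  1.55205301 -0.16217744  1.10062985
 -0.50396655]
[-0.5397787   0.19398164  0.81915204] [0.60641386 0.03697919 0.24163026]
final tcp [0.59103017 0.04250767 0.2649761 ] [[ 0.05755822  0.83983689  0.5397787 ]
 [ 0.97931515  0.05755822 -0.19398164]
 [-0.19398164  0.5397787  -0.81915204]]
-0.044 0.0082 -0.0127 -0.01 0.01 -0; -0.0439 0.0082 -0.0127 -0.01 0.01 -0; -0.044 0.0081 -0.0128 -0.01 0.01 -0; -0.0439 0.0082 -0.0127 -0.01 0.01 -0; -0.044 0.0082 -0.0127 -0.01 0.01 -0
-0.0142 0.0056 0.0006 -4.69 -1.79 0.38; -0.0142 0.0057 0.0015 -4.69 -1.79 0.38; -0.0141 0.0056 0.0023 -4.69 -1.79 0.38; -0.014 0.0054 0.0033 -4.69 -1.79 0.38; -0.0138 0.0052 0.0041 -4.69 -1.79 0.38; -0.0136 0.005 0.005 -4.69 -1.79 0.38; -0.0134 0.0046 0.0058 -4.69 -1.79 0.38
-0 -0 0.0167 -0.01 -0 -0; -0 -0 0.0166 -0.01 -0 -0; -0 -0 0.0167 -0.01 -0 -0
```

View pics/w14.png

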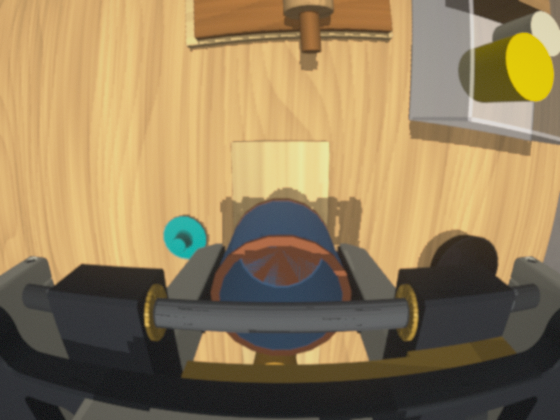

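View pics/s14.png

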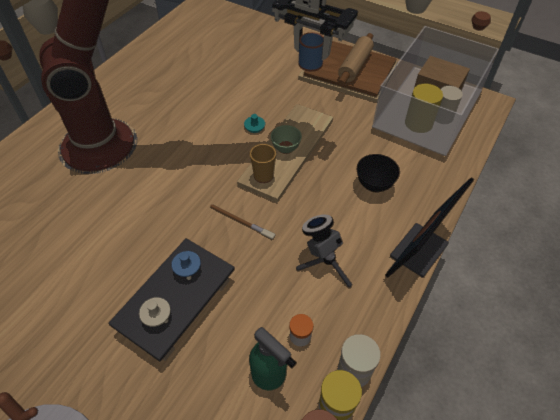

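Emit:
send_rows(rows="-0.03 0.005 -0.009 0 0 0; -0.044 0.008 -0.0127 0 0 0; -0.044 0.008 -0.0127 0 0 0; -0.044 0.008 -0.0127 0 0 0; -0.044 0.008 -0.0127 0 0 0; -0.0142 0.005 -0.004 0 0 0; 0 0 0 0 0 0")

```text
time: 20.27
eef_pos: [0.5219, 0.1496, 0.3108]
tcp_rot: [[-0.045, 0.999, -0.003], [0.999, 0.045, -0.0], [-0.0, -0.003, -1.0]]
ft_force: [0.2, -0.5, -1.4]
gripper_width: 0.669
```

Emit:
send_rows(rows="-0.014 0.0055 0.0006 -4.7 -1.8 0.4; -0.014 0.0055 0.0015 -4.7 -1.8 0.4; -0.014 0.0055 0.0023 -4.7 -1.8 0.4; -0.014 0.0055 0.0033 -4.7 -1.8 0.4; -0.014 0.005 0.004 -4.7 -1.8 0.4; -0.0135 0.005 0.005 -4.7 -1.8 0.4; -0.0135 0.0045 0.006 -4.7 -1.8 0.4; 0 0 0 0 0 0; 0 0 0 0 0 0")

```text
time: 21.4
eef_pos: [0.5654, 0.0549, 0.3071]
tcp_rot: [[0.057, 0.839, 0.541], [0.98, 0.057, -0.192], [-0.192, 0.541, -0.819]]
ft_force: [0.6, -1.0, -1.8]
gripper_width: 0.667
```

```bash
cat > fin.py <<'E'
from lens import *
def go(foot=.0285,yaw=-.345,n=4,stand=0):
    s=bot.get_state()
    nn=axis(yaw,np.radians(35)); ringc=np.array([.6890,.0073,.1163]); view=ringc+.153*nn
    R0=s["tcp_rot"]; z0=R0[:,2]; v=np.cross(z0,-nn); a=np.arcsin(np.linalg.norm(v))
    R1=Ro.from_rotvec(v/np.linalg.norm(v)*a).as_matrix()@R0
    tcp=view-foot*R1[:,2]+stand*nn
    print("now",s["eef_pos"],"tgt",tcp,"ang deg",np.degrees(a),"t",s["time"],"q",s["qpos"].round(2),"foot err mm",1000*(s["eef_pos"]+foot*z0-view-stand*nn), s["joint_velocities"].round(3))
    plan(tcp,R1,n)
E
python3 -c "
from fin import *
go(n=4)
grab('scene','s15')"
```

```text
now [0.56543267 0.05487918 0.30706829] tgt [0.59103017 0.04250767 0.2649761 ] ang deg 0.12894833552625057 t 21.4 q [-0.85  0.24  0.64  2.03  0.46  0.44 -0.63] foot err mm [-25.55658529  12.41825657  42.10816616] [ 0.017 -0.003  0.003 -0.017  0.01  -0.002 -0.007]
-0.0006 -0.0005 0.0127 0.02 -0.02 -0; -0.0007 -0.0005 0.0126 0.02 -0.02 -0; -0.0006 -0.0005 0.0127 0.02 -0.02 -0; -0.0006 -0.0005 0.0127 0.02 -0.02 -0
```

View pics/s15.png

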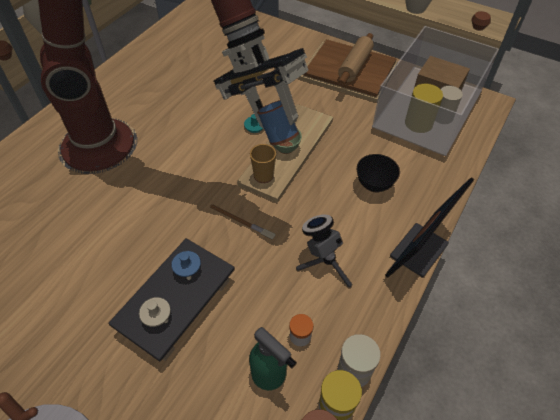

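Emit:
send_rows(rows="-0.0006 -0.0005 0.0126 0 0 0; -0.0006 -0.0005 0.0126 0 0 0; -0.0006 -0.0005 0.0126 0 0 0; -0.0006 -0.0005 0.0126 0 0 0; 0 0 0 0 0 0; 0 0 0 0 0 0; 0 0 0 0 0 0")

```text
time: 22.32
eef_pos: [0.5908, 0.0404, 0.2658]
tcp_rot: [[0.06, 0.838, 0.542], [0.979, 0.055, -0.194], [-0.193, 0.543, -0.818]]
ft_force: [-0.2, -0.7, -0.9]
gripper_width: 0.668
```

```bash
python3 -c "
from fin import *
go(n=1)
s=grab('scene','s16');t=grab('top','t16');w=grab('wrist','w16')
pickle.dump((s,t,w),open('v16.pkl','wb'))
crop(s,220,110,360,250,5,'s16c');crop(t,230,130,330,250,6,'t16c')"
```

```text
now [0.59083298 0.04043641 0.26579951] tgt [0.59103017 0.04250767 0.2649761 ] ang deg 0.16045012790854432 t 22.325 q [-0.75  0.34  0.61  2.05  0.42  0.31 -0.58] foot err mm [-0.13128597 -2.07627166  0.86816415] [-0.001 -0.003 -0.001 -0.    -0.001  0.002 -0.001]
0.0022 -0.0002 0.0004 0.16 0.02 0
```

View pics/s16c.png

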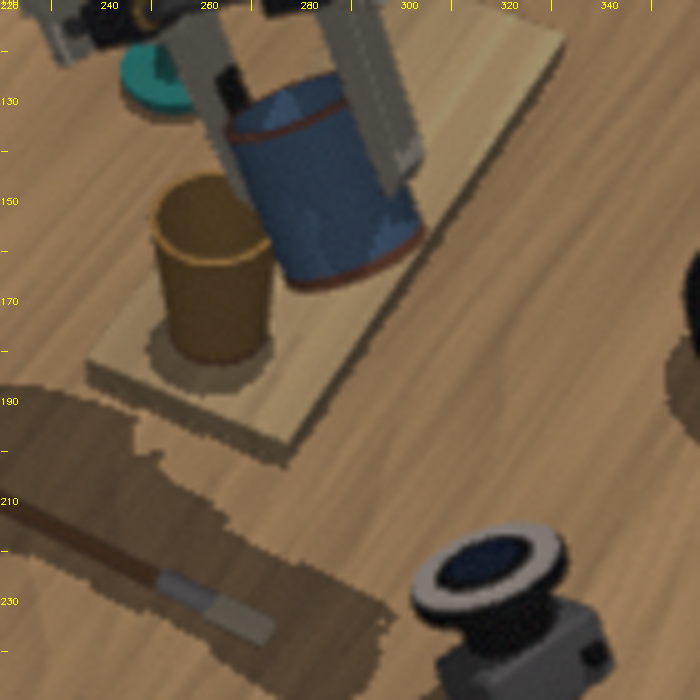

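View pics/t16c.png

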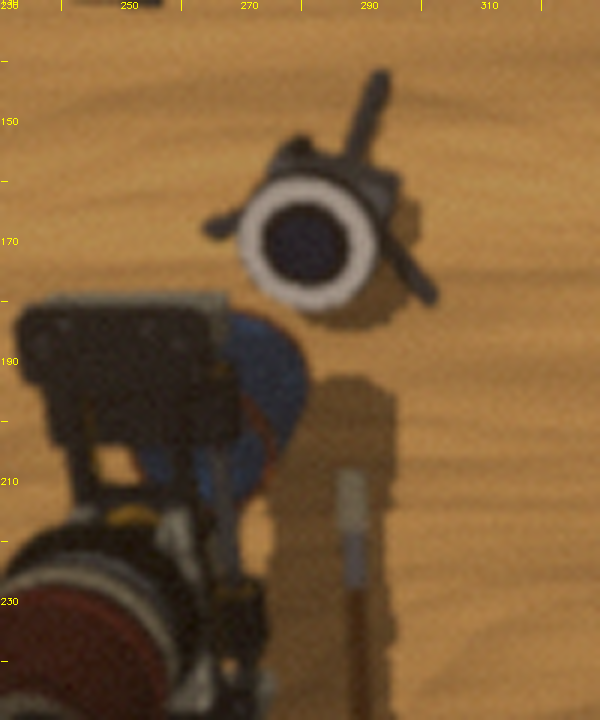

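View pics/w16.png

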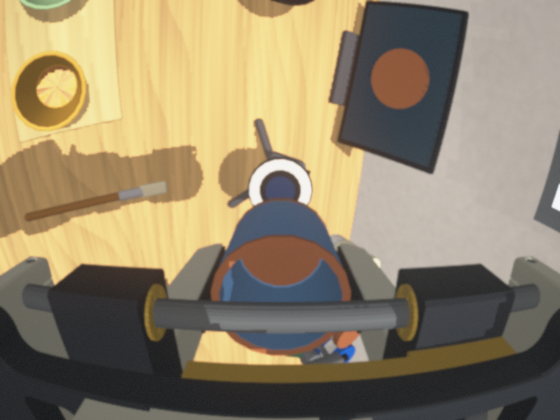

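```bash
cat > ov.py <<'E'
from fin import *
def overlay(tag,foot=.0285,yaw=-.345):
    s,t,w=pickle.load(open('v%s.pkl'%tag,'rb')); st=bot.get_state(); p=st["eef_pos"];R=st["tcp_rot"]
    a=np.linspace(0,2*np.pi,60); circ=np.c_[np.cos(a),np.sin(a),0*a]
    def C(c,R,r): return c+(circ*r)@R.T
    F=p+R[:,2]*foot; M=F-R[:,2]*.07
    nn=axis(yaw,np.radians(35)); Rl=Ro.align_vectors([nn],[[0,0,1]])[0].as_matrix(); L=np.array([.6890,.0073,.1163])
    for f,b,k,nm in ((s,(250,120,340,250),6,'s'),(w,(200,140,360,360),4,'w')):
        u0,v0,u1,v1=b; im=cv2.resize(f["frame"][v0:v1,u0:u1],None,fx=k,fy=k,interpolation=cv2.INTER_CUBIC)
        for P,col in ((C(F,R,.031),(255,0,0)),(C(M,R,.031),(255,255,0)),(C(L,Rl,.034),(0,255,0)),(C(L,Rl,.0225),(0,255,0))):
            uv=(proj(f,P)-[u0,v0]+.5)*k-.5
            cv2.polylines(im,[np.round(uv).astype(np.int32)],False,col,1)
        cv2.imwrite(f"pics/ov{tag}{nm}.png",im[:,:,::-1])
E
python3 -c "
from ov import *
overlay('16')"
```

```text
(no output)
```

View pics/ov16s.png

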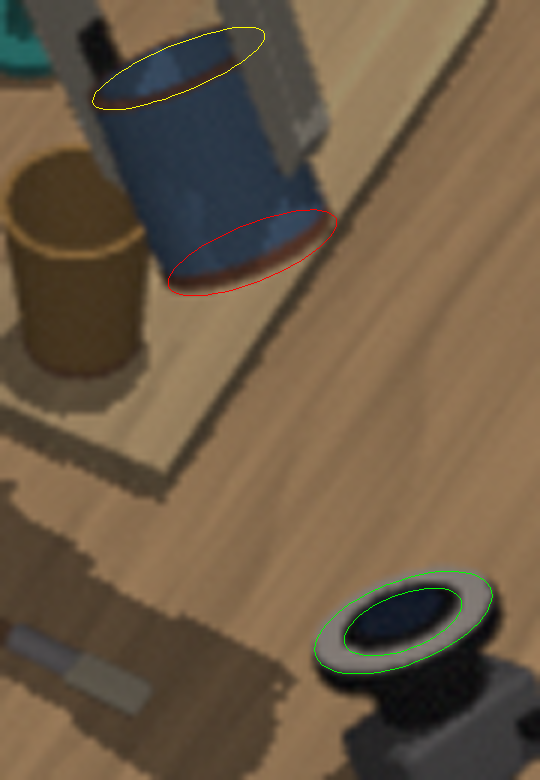

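View pics/ov16w.png

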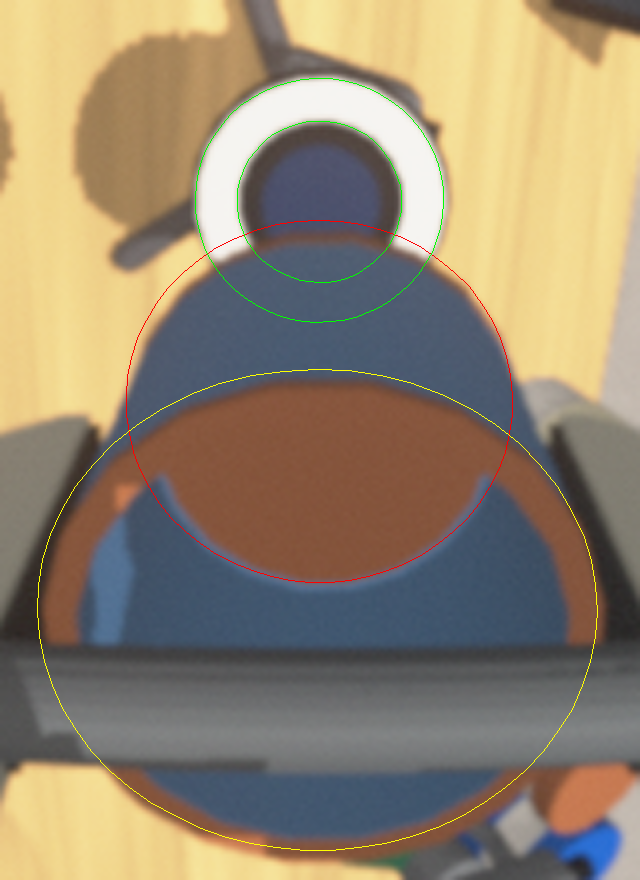

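Emit:
send_rows(rows="0.0016 -0.0004 0.0002 0.15 0 0; 0.0016 -0.0003 0.0002 0 0 0; 0 0 0 0 0 0; 0 0 0 0 0 0; 0 0 0 0 0 0; 0 0 0 0 0 0")

```text
time: 23.22
eef_pos: [0.5905, 0.0432, 0.2641]
tcp_rot: [[0.061, 0.84, 0.539], [0.979, 0.054, -0.195], [-0.193, 0.54, -0.819]]
ft_force: [0.2, -0.0, -1.0]
gripper_width: 0.667
```

```bash
python3 -c "
from ov import *
go(n=1)
s=grab('scene','s17');t=grab('top','t17');w=grab('wrist','w17')
pickle.dump((s,t,w),open('v17.pkl','wb'))
overlay('17')
pickle.dump(w,open('w17.pkl','wb'))
go(n=1)
"
```

```text
now [0.59054029 0.04316677 0.26406733] tgt [0.59103017 0.04250767 0.2649761 ] ang deg 0.06470543874268764 t 23.225 q [-0.75  0.34  0.61  2.05  0.41  0.31 -0.59] foot err mm [-0.50618913  0.63168427 -0.91300711] [ 0.001  0.001  0.001  0.     0.002 -0.     0.001]
-0.0008 0.0009 -0.0004 -0.04 0.05 0
now [0.59055322 0.04314856 0.26406714] tgt [0.59103017 0.04250767 0.2649761 ] ang deg 0.06483732041130454 t 23.375 q [-0.75  0.34  0.61  2.05  0.41  0.31 -0.59] foot err mm [-0.49278497  0.61305736 -0.91278219] [-0.001  0.002 -0.    -0.001 -0.001 -0.001 -0.   ]
-0.0008 0.0009 -0.0004 -0.03 0.06 -0
```

View pics/ov17w.png

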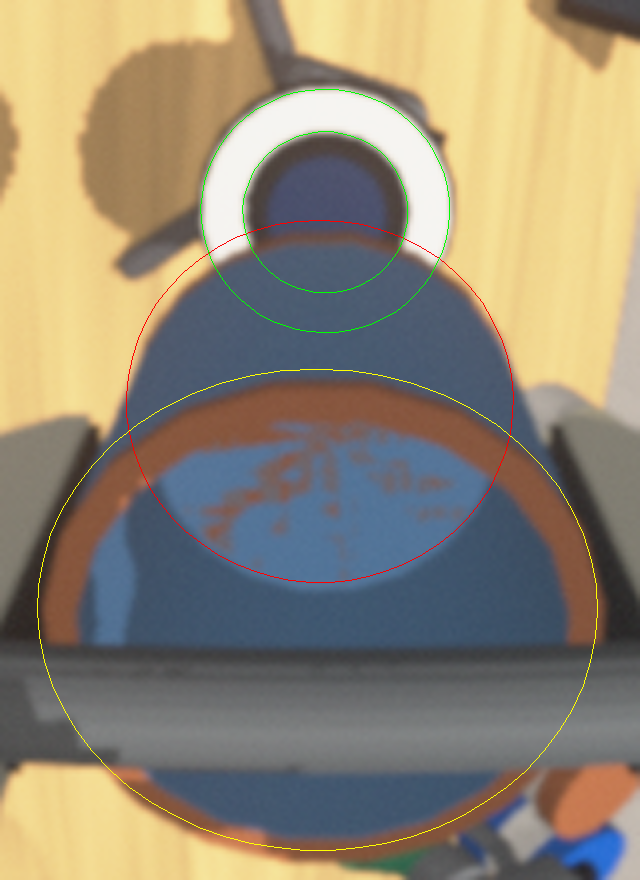

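View pics/ov17s.png

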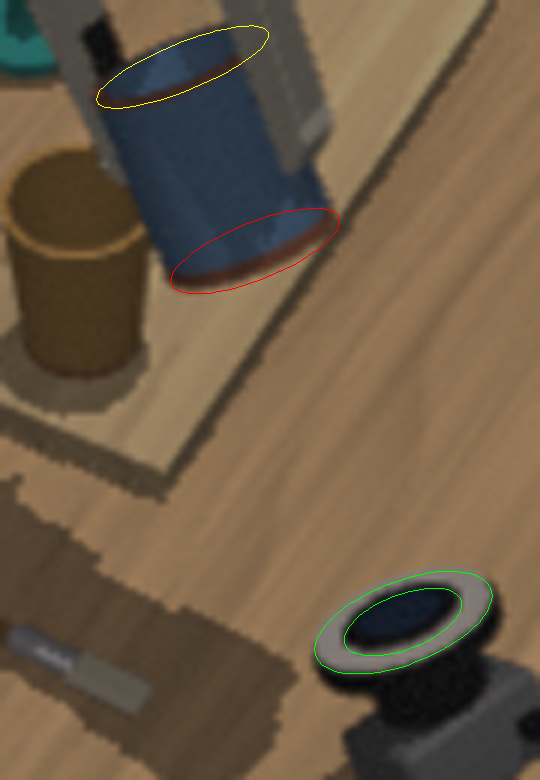

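View pics/s17.png

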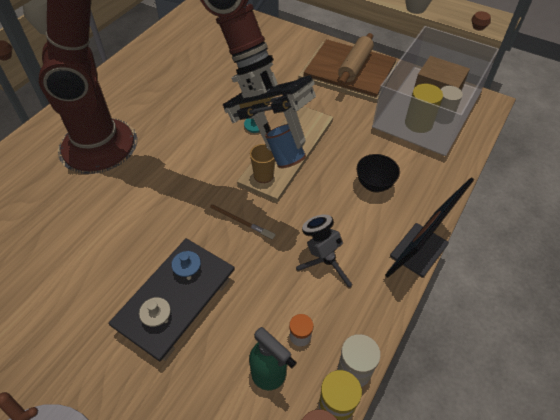

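Emit:
send_rows(rows="0 0.0003 -0.0003 0 0 0; 0 0 0 0 0 0; 0 0 0 0 0 0; 0 0 0 0 0 0; 0 0 0 0 0 0")

```text
time: 24.0
eef_pos: [0.5906, 0.0433, 0.2644]
tcp_rot: [[0.061, 0.84, 0.539], [0.979, 0.055, -0.195], [-0.193, 0.54, -0.819]]
ft_force: [0.4, 0.6, -0.9]
gripper_width: 0.665
```

```bash
python3 -c "
from fin import *
go(n=1)
print(bot.job_done())"
```

```text
now [0.5906185  0.04329268 0.26444316] tgt [0.59103017 0.04250767 0.2649761 ] ang deg 0.06383291909278474 t 24.0 q [-0.75  0.34  0.61  2.05  0.41  0.31 -0.59] foot err mm [-0.42856375  0.75856617 -0.53778064] [-0.     0.001 -0.001  0.001  0.002  0.001 -0.002]
-0.0008 0.0006 -0.0001 -0.04 0.05 0
the job is handed in; nothing more can be done
None
```

I set the blue lid level and knob up on the empty stilt, then picked up the jar and held its foot to the inspection camera. I handed the job in at 24.0 s of the 61 s, with the arm holding still.

- **Lid:** it touched down with about 4 N and was let go there. The pictures afterwards show it sitting level over the pins, like the cream lid.
- **Jar:** by the measured tool pose, the jar's axis is within about 0.1° of the lens axis I measured. The foot is within about 1 mm of the view point, and part of that is a deliberate shift because the jar sits about 1 mm off-centre in the grip. The last wrist picture shows jar and lens ring lined up sideways to about 1 mm, and the jar did not visibly slip after the lift.
- **Other pieces:** the last scene view shows nothing else moved and the camera untouched.

**Where the checks disagreed:**
- **Lens turn:** the sideways turn came out between 0.33 rad (scene camera) and 0.37 rad (wrist camera). I used 0.345, which may leave the axis off by up to about 0.7°.
- **Lens tilt:** I took the task's 35° from vertical. Fits that left the tilt free gave 34° to 35°.
- **Distance:** the 15 cm relies on my estimate that the lens front stands 3 mm ahead of the ring light. It is uncertain by about 1 to 2 mm.

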